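# Lay out a coffee from the blocked capsule drawer

### The arm

A 7-joint arm with a two-finger parallel gripper is mounted at the origin on a cart in front of the work surface, level with it; the furniture and walls round the work are solid. World frame = base frame: x ahead of the robot, y to its left, z up, the work surface at z = 0. Lengths are in m, angles in rad, forces in N, time in s.
With the tool pointing down it reaches from about 0.4 to 0.85 m from the base axis. Payload 10.4 kg.
Tool frame: the origin (TCP) lies midway between the tips of the shut fingers; the grasp point (between the pads) lies 19 mm behind it; z points along the fingers, y is the line along which they close (so a half turn about z gives the same grasp; the last joint's range is limited). The gripper opens to 87 mm and grips with 3 to 60 N. Pads are 19 mm wide; open, the fingers measure 117 mm over their backs; the gripper's body (75 mm by 190 mm) begins 51 mm behind the grasp point.
Start: joints at [-1.251, 0.332, -0.065, 1.46, 0.022, 1.35, -0.088], TCP at [0.21, 0.589, 0.223] pointing down, gripper open.
Joint ranges: [-2.6, 2.6], [-0.5, 2.12], [-1.47, 1.34], [0.16, 2.42], [-1.27, 4.41], [0.06, 2.06], [-2.6, 2.6]. Speed limits (rad/s): [2.22, 2.22, 2.79, 2.79, 3.14, 3.14, 3.14].

### API

Orientations are given as a unit quaternion [x, y, z, w].
In Python, from bench import r gives the robot as it stands.
- The arm moves only by the tool arm_command, never from a script. Its argument "moves" is one flat list of numbers, 4 for each row, row after row: the shift along the tool's x, y, z in cm, then the turn about the tool's z in degrees. A call has 1 to 12 rows; each row shifts and turns the commanded pose from where the row before left it, along the tool's axes as they then stand; what a row does not reach is not made up. A row lasts 1/12 s, in which the tool goes at most 41.7 mm and 7.16 degrees, less where a joint would pass 70% of its speed; a pose out of reach is approached as far as the arm can. A call with a gripper value outside its range is refused whole. "fingers" is the opening in per cent of the stroke, from 0 (shut) to 100 (fully open), set as the call begins (left out, the last holds). The fingers move at their own pace and stop on an object; "squeeze" is the grip in N (left out, the last holds). Time passes only in rows, so rows that do not move let the fingers close. It gives the time, the measured TCP pose, the force, the opening and the grip force at its end, in the units of the state.
- r.read_state(): the state, without advancing time (a new reading comes with each control period).
- r.camera(name): name is "scene" or "top" or "wrist"; returns the picture (384x512x3 uint8, red, green, blue); there is no depth.
- r.camera_info(name): a dict with "fx", "fy", "cx", "cy" (pixels), "origin" and "attitude" of the camera in the world. Camera axes: x right, y up, looking along -z (the intrinsics and any distortion apply to the point x, -y, -z); pixel columns grow to the right and rows downward; lengths in m; the calibration is good to about 2 mm. A picture is of the moment at which its call begins: read the wrist's pose just before it. camera_info takes no time and is no camera call; for the wrist camera it gives the pose at the moment of the call.
- r.close_job(): hands the job in; it is judged then, once.
The state is a dict: "time": time; "joint_positions": joint angles; "joint_vel": joint speeds; "joint_torque": joint torques, N m; "ee_pos": TCP position; "eef_rot": TCP orientation; "ft_force": force on the tool from outside, world axes, zero at the start; "torque": the same for the moment, N m; "width": finger opening in m; "grip_force": force on a finger pad.
Only numpy, scipy, OpenCV 4.12 (cv2) and the standard library are available. Lean on these libraries where they do the work, as an engineer would, in place of code of your own. Each camera call takes 0.05 s, during which the arm holds its last target. There are 200 camera calls.

### The job

Lay out a coffee: stand the mug on the big cutting board that lies across the sink, and right beside it on the board the coffee capsule that stands lid up in the drawer of the wire rack. The mug, the salt and the pepper stand in the drawer's way: clear all three aside before you pull the drawer out, leave the upside-down capsule in it, push the drawer fully shut afterwards, and then stand the salt and the pepper back exactly where each of them stood. Nothing may be knocked over.

Things in the scene. Friction and masses are not known exactly. Their poses are not given: they have to be found in the camera images.
- pod_rack: low chrome wire rack for coffee capsules, fixed, 156 wide (y) x 106 deep (x) x 80 mm high; the capsules show through the open wires on top. Origin: centre of its underside on the worktop; x to its back (the drawer opens along -x), z up. Shut, the wooden drawer front spans x = -62 to -52, 152 mm wide, z = 6 to 68 mm.
- pod_tray (a joint): how far the rack's drawer is out, m: 0 shut, 0.09 at its stop; about 1.5 N of friction, stays where left. The steel tray has two places side by side, centred at rack y = +38.5 and -38.5 mm and (shut) x = 0; tray floor at z = 11 mm, rims round the places 9 mm above it, side walls 16, back wall 27 mm.
- knob (a point): middle of the steel knob on the drawer front: a horizontal cylinder, 22 mm diameter, 16 mm long, axis along the rack's x, on a 10 mm stem, 46 mm above the worktop, 28 mm before the drawer front; moves with the drawer. Can be pinched from above, left and right.
- board_middle (a point): centre of the upper face of the largest plastic cutting board, pale grey with a dark grip end, lying flat and fixed across the sink to the right of the rack, 8 mm thick, upper face 9 mm above the worktop. x runs along its length (381 mm: -190 to 190, away from the robot to the dark end), y across it (226 mm: -113 to 113, +y towards the capsule rack), z up.
- pepper_mill: dark brown wooden pepper mill, 58 mm in diameter, 150 mm high, round head 50 mm wide from 109 to 139 mm height with a steel nut on top; stands before the rack. Origin at the centre of its foot, z up. About 0.18 kg.
- salt_shaker: glass salt shaker with a grey top, 44 mm in diameter up to 70 mm height, the top 34 mm wide, 90 mm high; stands before the rack. Origin at the centre of its foot, z up. About 0.1 kg.
- mug: white mug, cup 82 mm in diameter, 70 mm high, with a handle, stands before the salt and the pepper. Origin at foot height, z up; the axis of the cup lies 18.5 mm from it along its -y, the handle reaches along +y from y = 22 to 59 mm, 9 mm thick (in x), from 15 to 67 mm height. About 0.21 kg; it can be lifted by the handle, pinched across from above.
- mug_handle (a point): a point in the middle of the mug handle, 60 mm above the mug's foot, 44 mm from the mug's origin along its +y.
- capsule: the coffee capsule with the printed lid on top, standing lid up in one of the two places of the drawer: 51 mm wide at the rim on top, narrower below, 43 mm high, 12 g. Origin at the centre of its underside, z up.
- spare_capsule: plain white coffee capsule standing upside down (rim at the bottom, nothing printed on top) in the other place of the drawer, 51 mm wide, 43 mm high. Origin at the centre of its underside.

How it is judged:
By the outcome, as a careful person would: the job done as asked, in the order asked, and still so for the second after the job is handed in, with the robot touching nothing.
It also fails if it takes over 144 s, if anything falls off the work surface, if the arm or the gripper's body presses on something with over 40 N, if the wrist force passes 120 N, or if a joint passes its speed limit or range.

## Working session

There is one attempt and no reset: what is moved stays moved. The work goes in short steps, Python scripts to look and compute and a tool call to move; the robot and the scene stay as the last step left them, time stands still between calls to the robot, and variables do not carry over. Pictures are saved under pics/ and viewed, at most 14 in all, crops included, and the job is handed in when it is done.

Besides the shell and the picture viewer there is one more tool, called after "Call:" in YAML: its name, and indented under it one key for each argument. arm_command: Moves the arm, as the interface text tells. Its arguments: {"type":"object","properties":{"moves":{"type":"array"},"fingers":{"type":"number"},"squeeze":{"type":"number"}},"required":["moves"]}

```bash
mkdir -p pics; ls
python3 - <<'E'
from bench import r
import cv2,json
s=r.read_state();print(s['time'],s['ee_pos'],s['eef_rot'],s['width'])
for n in("scene","top","wrist"):
    i=r.camera_info(n);print(n,i)
    im=r.camera(n);cv2.imwrite(f"pics/a_{n}.png",im[:,:,::-1])
E
```

```text
pics
0.0 [0.20995867 0.58824745 0.22174294] [ 1.70545808e-01  9.85349477e-01 -7.27981520e-04 -7.63995994e-05] 0.08725529941074894
scene {'fx': 443.08258177241856, 'fy': 443.08258177241856, 'cx': 256.2854126769421, 'cy': 195.6536968632614, 'origin': array([0.01938276, 0.44272828, 0.48225366]), 'attitude': array([-0.20749519,  0.4708266 ,  0.78697325, -0.34050135])}
top {'fx': 434.9893824173968, 'fy': 434.9893824173968, 'cx': 256.3202922715219, 'cy': 187.07822752541193, 'origin': array([ 0.51904295, -0.07591754,  1.03089041]), 'attitude': array([ 0.03654019, -0.02058233, -0.6965355 ,  0.71629567])}
wrist {'fx': 285.89587447771913, 'fy': 285.89587447771913, 'cx': 261.63427081834425, 'cy': 189.92270191847393, 'origin': array([0.14136351, 0.61232728, 0.38422402]), 'attitude': array([-0.11033411, -0.07692547,  0.57105324,  0.80981915])}
```

View pics/a_scene.png

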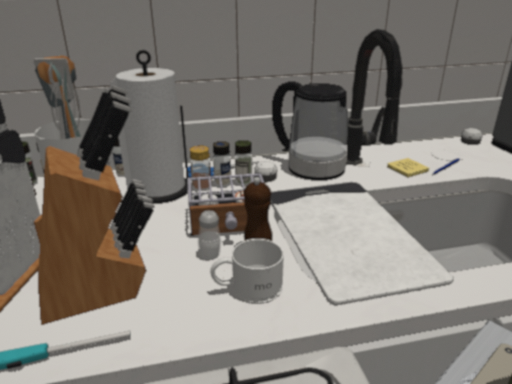

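View pics/a_top.png

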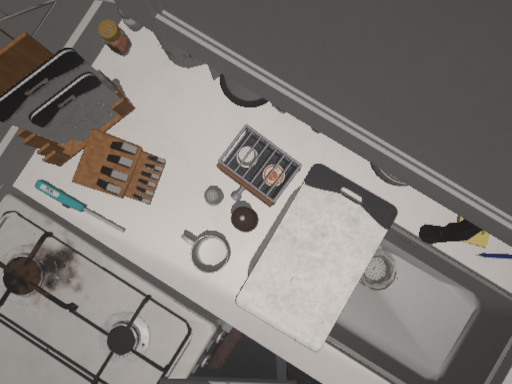

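```bash
cat > h.py <<'E'
import numpy as np
from scipy.spatial.transform import Rotation as R
def ray(i,u,v):
    d=R.from_quat(i['attitude']).apply([(u-i['cx'])/i['fx'],-(v-i['cy'])/i['fy'],-1.]);return np.array(i['origin']),d
def at(i,u,v,z):
    o,d=ray(i,u,v);return o+d*(z-o[2])/d[2]
def proj(i,p):
    q=R.from_quat(i['attitude']).inv().apply(np.array(p)-i['origin']);return i['cx']+i['fx']*q[0]/-q[2],i['cy']-i['fy']*q[1]/-q[2]
E
python3 - <<'E'
import cv2
im=cv2.imread('pics/a_top.png')
c=cv2.resize(im[115:280,170:310],None,fx=4.0*0.9,fy=3.6,interpolation=cv2.INTER_CUBIC)
import numpy as np
cv2.imwrite('pics/b1.png',c)
E
python3 - <<'E'
from bench import r
from h import *
i=r.camera_info('top')
for n,u,v,z in[('capA',247,155,.054),('capB',273,174,.054),('salt',214,195,.09),('pep',244,218,.15),('mug',210,251,.07),('handle',187,237,.06),('knob',237,194,.046),('rackL',218,170,.0),('rackR',300,160,.08),('rackfrontR',270,204,.068),('bd',316,164,.009),('bd',396,211,.009),('bd',320,348,.009),('bd',236,284,.009)]:print(n,at(i,u,v,z).round(4))
E
```

```text
capA [ 0.6703 -0.0295  0.054 ]
capB [ 0.6285 -0.0895  0.054 ]
salt [0.5752 0.0378 0.09  ]
pep [ 0.5267 -0.0319  0.15  ]
mug [0.4531 0.0445 0.07  ]
handle [0.4817 0.0983 0.06  ]
knob [ 0.5815 -0.0091  0.046 ]
rackL [0.6407 0.0413 0.    ]
rackR [ 0.6581 -0.1477  0.08  ]
rackfrontR [ 0.56   -0.0844  0.068 ]
bd [ 0.6599 -0.1909  0.009 ]
bd [ 0.5544 -0.3788  0.009 ]
bd [ 0.2372 -0.2075  0.009 ]
bd [ 0.3749 -0.011   0.009 ]
```

View pics/b1.png

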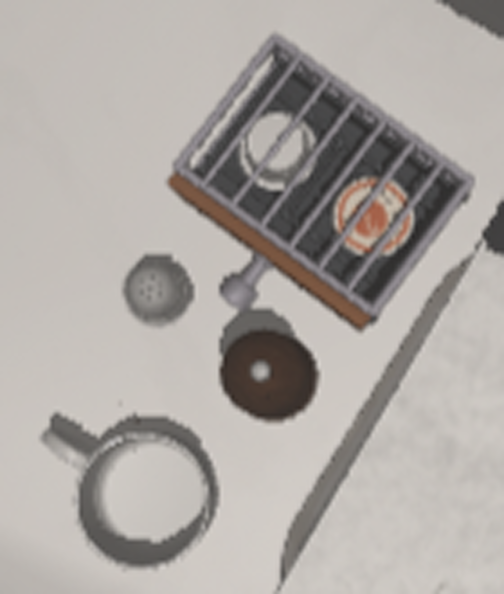

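Run:
```python
from bench import r
from h import *
from scipy.optimize import least_squares as LS
i=r.camera_info('top')
px=lambda a,b:(170+a/3.6,115+b/3.6)
C=[(53,78,80,277,38),(53,-78,80,472,182),(-53,78,80,182,165),(-53,-78,80,372,305),(-62,76,68,170,181),(-62,-76,68,362,329),(0,-38.5,54,373,217),(0,38.5,54,278,150),(-90,0,50,237,290)]
def T(p,q):
    c,s=np.cos(p[2]),np.sin(p[2]);q=np.array(q)/1e3;return [p[0]+c*q[0]-s*q[1],p[1]+s*q[0]+c*q[1],q[2]]
f=lambda p:np.concatenate([np.subtract(proj(i,T(p,c[:3])),px(*c[3:])) for c in C])
s=LS(f,[.65,-.06,-.6],loss='soft_l1');p=s.x;print('rack',p,f(p).round(1))
print('knob',T(p,(-90,0,46)),'caps',T(p,(0,-38.5,54)))
def loc(w):
    d=w[:2]-p[:2];c,s_=np.cos(p[2]),np.sin(p[2]);return [c*d[0]+s_*d[1],-s_*d[0]+c*d[1]]
for n,a,b,z in[('salt',153,287,.09),('pep',262,371,.15),('mug',147,498,.07),('hend',53,427,.06)]:
    w=at(i,*px(a,b),z);print(n,w.round(4),np.round(loc(w),3))
S=r.camera_info('scene')
for n,u,v,z in [('salt',209,212,.088),('pep',258,183,.148),('mugc',258,253,.07),('hend',213,270,.04),('kb',110,310,0),('kb2',140,290,0),('drv',130,335,0.01)]:print('scene',n,at(S,u,v,z).round(3))
for w in [(.40,.10,0),(.42,.15,0),(.47,.17,0),(.53,.17,0),(.5,.2,0)]:print(w,np.round(proj(i,w)),np.round(proj(S,w)))
```

```text
rack [ 0.64873444 -0.06047177 -0.62792949] [ 0.  -2.3  2.   0.1 -2.9 -0.   0.4  4.1 -0.8 -0.  -0.1  0.4  0.3 -0.2
 -0.3 -2.1  0.3  0.8]
knob [np.float64(0.5759023351767979), np.float64(-0.007599429377054774), np.float64(0.046)] caps [np.float64(0.6261168270200028), np.float64(-0.09162772704473755), np.float64(0.054)]
salt [0.5757 0.0411 0.09  ] [-0.119  0.039]
pep [ 0.5266 -0.0294  0.15  ] [-0.117 -0.047]
mug [0.448  0.0425 0.07  ] [-0.223 -0.035]
hend [0.4891 0.1037 0.06  ] [-0.226  0.039]
scene salt [0.574 0.043 0.088]
scene pep [ 0.51  -0.016  0.148]
scene mugc [0.443 0.048 0.07 ]
scene hend [0.489 0.104 0.04 ]
scene kb [0.563 0.253 0.   ]
scene kb2 [0.573 0.194 0.   ]
scene drv [0.484 0.26  0.01 ]
(0.4, 0.1, 0) [189. 271.] [252. 316.]
(0.42, 0.15, 0) [169. 262.] [219. 326.]
(0.47, 0.17, 0) [161. 240.] [188. 315.]
(0.53, 0.17, 0) [162. 215.] [167. 296.]
(0.5, 0.2, 0) [149. 227.] [161. 314.]
```

```bash
cat >> h.py <<'E'
def plan(*targets):
    """each target x,y,z,yaw(deg of tool y): prints turn (first) then shift in tool cm, from measured pose"""
    from bench import r
    s=r.read_state();p=np.array(s['ee_pos']);q=R.from_quat(s['eef_rot']);y=q.apply([0,1,0]);a=np.degrees(np.arctan2(y[1],y[0]))
    print('t',round(s['time'],2),'pos',p.round(4),'yaw',round(a,2),'tilt',q.apply([0,0,1]).round(3),'w',round(s['width'],4),'grip',round(s['grip_force'],1),'F',np.round(s['ft_force'],1),'q',np.round(s['joint_positions'],2))
    for t in targets:
        w=np.radians(t[3]);M=np.array([[-np.sin(w),np.cos(w),0],[np.cos(w),np.sin(w),0],[0,0,-1]])
        d=M@(np.array(t[:3])-p)*100
        print('turn',round((a-t[3]+180)%360-180,1),'shift cm',d.round(2),'len',round(float(np.linalg.norm(d)),1))
        p=np.array(t[:3]);a=t[3]
E
python3 -c "
from h import *
plan((.483,.094,.22,70.4),(.483,.094,.22,-34),(.483,.094,.039,-34))"
```

```text
t 0.15 pos [0.21   0.5884 0.222 ] yaw 70.36 tilt [-0.    -0.001 -1.   ] w 0.087 grip 0.0 F [-0.5  0.   0.1] q [-1.25  0.33 -0.06  1.46  0.02  1.35 -0.09]
turn -0.0 shift cm [-42.3  -37.41   0.2 ] len 56.5
turn 104.4 shift cm [0. 0. 0.] len 0.0
turn 0 shift cm [ 0.   0.  18.1] len 18.1
```

Call:
arm_command:
  moves: [-1.5,-1.3,0,0,-2.4,-2.1,0,0,-2.4,-2.1,0,0,-2.4,-2.1,0,0,-2.4,-2.1,0,0,-2.4,-2.1,0,0,-2.4,-2.1,0,0,-2.4,-2.1,0,0,-2.4,-2.1,0,0,-2.4,-2.1,0,0,-2.4,-2.1,0,0,-2.4,-2.1,0,0]
  fingers: 60

```text
time: 1.15
ee_pos: [0.3912, 0.2635, 0.2225]
eef_rot: [0.171, 0.985, 0.0, -0.0]
ft_force: [1.3, 0.0, 0.5]
width: 0.0519
grip_force: 0.0
```

Call:
arm_command:
  moves: [-2.4,-2.1,0,0,-2.4,-2.1,0,0,-2.4,-2.1,0,0,-2.4,-2.1,0,0,-2.4,-2.1,0,0,0,0,0,7,0,0,0,7,0,0,0,7,0,0,0,7,0,0,0,7,0,0,0,7,0,0,0,7]

```text
time: 2.15
ee_pos: [0.4684, 0.1258, 0.2223]
eef_rot: [0.566, 0.824, -0.0, -0.0]
ft_force: [-0.5, 0.3, 0.6]
width: 0.0521
grip_force: 0.0
```

Call:
arm_command:
  moves: [0,0,0,7,0,0,0,7,0,0,0,7,0,0,0,7,0,0,0,7,0,0,0,7,0,0,0,7,0,0,0,6.5,0,0,0,0]

```text
time: 2.9
ee_pos: [0.4684, 0.1258, 0.2224]
eef_rot: [0.885, 0.466, -0.0, -0.0]
ft_force: [-0.4, -0.5, 0.4]
width: 0.0521
grip_force: 0.0
```

```bash
python3 -c "
from h import *
from bench import r
import cv2
plan((.483,.094,.12,-34),(.483,.094,.039,-34))
i=r.camera_info('wrist');cv2.imwrite('pics/c_w.png',r.camera('wrist')[:,:,::-1]);print(i)
for p in [(.483,.094,.065),(.448,.0425,.07),(.5757,.0411,.09),(.5266,-.0294,.15)]:print(np.round(proj(i,p)))
"
```

```text
t 2.9 pos [0.4684 0.1258 0.2224] yaw -34.45 tilt [-0. -0. -1.] w 0.0521 grip 0.0 F [-0.4 -0.5  0.4] q [-0.71  0.01  0.36  1.84 -0.    1.3  -0.95]
turn -0.5 shift cm [-1.82  2.99 10.24] len 10.8
turn 0 shift cm [0.  0.  8.1] len 8.1
{'fx': 285.89587447771913, 'fy': 285.89587447771913, 'cx': 261.63427081834425, 'cy': 189.92270191847393, 'origin': array([0.51008845, 0.18534344, 0.38475564]), 'attitude': array([-0.12907115,  0.04064957, -0.29329996,  0.94639494])}
[287. 191.]
[287. 242.]
[389. 190.]
[404. 294.]
```

View pics/c_w.png

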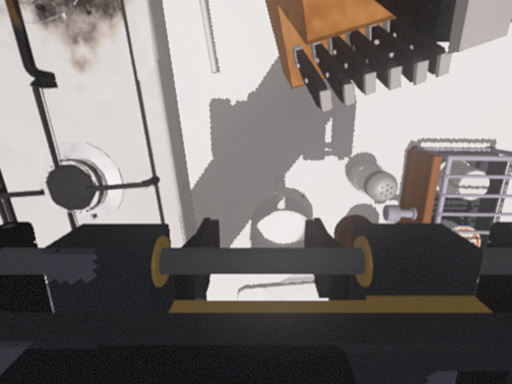

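```bash
python3 -c "
from h import *
from bench import r
import cv2
i=r.camera_info('wrist')
im=cv2.imread('pics/c_w.png')[130:260,230:430]
im=cv2.convertScaleAbs(cv2.LUT(im,(255*(np.arange(256)/255.)**1.6).astype('uint8')))
cv2.imwrite('pics/c_w2.png',cv2.resize(im,None,fx=4,fy=4,interpolation=cv2.INTER_CUBIC))
for n,p in dict(knob=(.5759,-.0076,.046),knobend=(.5694,-.0029,.046),fl=(.6494,.0328+.0,.08)).items():print(n,np.round((np.array(proj(i,p))-[230,130])*4))
for n,u,v,z in [('salt',381,184,.088)]:print(at(i,u,v,z))
"
```

```text
knob [647. 328.]
knobend [622. 327.]
fl [880. 109.]
[0.57276285 0.05138206 0.088     ]
```

View pics/c_w2.png

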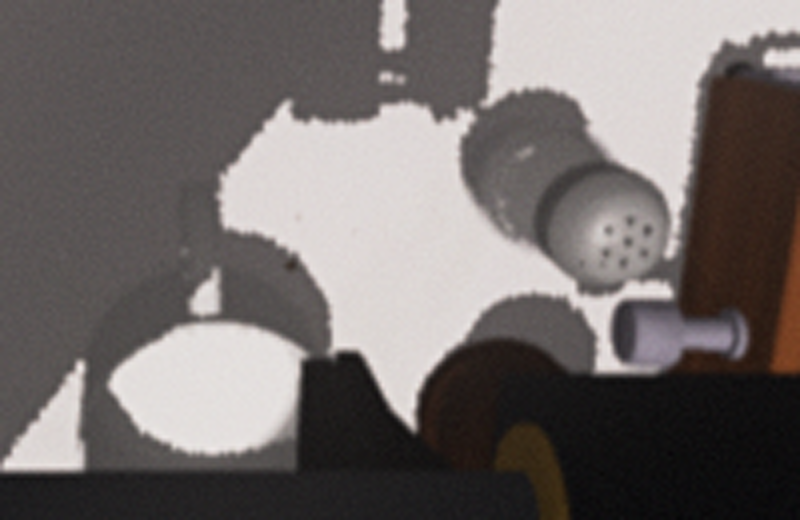

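```bash
python3 -c "
from h import *
plan((.4785,.098,.12,-34.4),(.4785,.098,.038,-34.4),(.4785,.098,.21,-34.4),(.455,-.125,.21,-34.4),(.455,-.125,.05,-34.4))"
```

```text
t 2.95 pos [0.4684 0.1258 0.2224] yaw -34.03 tilt [-0.  0. -1.] w 0.0518 grip 0.0 F [-0.   0.2 -0.3] q [-0.71  0.01  0.36  1.84 -0.    1.3  -0.94]
turn 0.4 shift cm [-1.73  2.4  10.24] len 10.7
turn 0.0 shift cm [0.  0.  8.2] len 8.2
turn 0.0 shift cm [  0.    0.  -17.2] len 17.2
turn 0.0 shift cm [-19.73  10.66   0.  ] len 22.4
turn 0.0 shift cm [ 0.  0. 16.] len 16.0
```

Call:
arm_command:
  moves: [-0.85,1.2,2.2,0,-0.85,1.2,3,0,0,0,3.4,0,0,0,3.4,0,0,0,2.4,0,0,0,2,0,0,0,2,0,0,0,0,0]

```text
time: 3.62
ee_pos: [0.4764, 0.0976, 0.0352]
eef_rot: [0.882, 0.47, -0.003, -0.0]
ft_force: [-1.0, -0.4, 0.7]
width: 0.0523
grip_force: 0.0
```

Call:
arm_command:
  moves: [0,0,0,0,0,0,0,0,0,0,0,0,0,0,0,0,0,0,0,0,0,0,0,0]
  fingers: 0
  squeeze: 50

```text
time: 4.12
ee_pos: [0.4792, 0.0985, 0.0391]
eef_rot: [0.883, 0.469, 0.001, -0.0]
ft_force: [0.1, -0.3, -0.4]
width: 0.02
grip_force: 0.0
```

Call:
arm_command:
  moves: [0,0,-1,0,0,0,-2,0,0,0,-3,0,0,0,-3,0,0,0,-3,0,0,0,-3,0,0,0,-2,0,0,0,0,0]

```text
time: 4.78
ee_pos: [0.4808, 0.0987, 0.2136]
eef_rot: [0.884, 0.468, 0.004, 0.0]
ft_force: [1.2, 0.5, -1.4]
width: 0.0082
grip_force: 49.9
```

```bash
python3 -c "
from h import *
from bench import r
import cv2
plan((.455,-.125,.21,-34.4),(.455,-.125,.05,-34.4))
cv2.imwrite('pics/d.png',np.hstack([r.camera('scene')[120:330,150:350],r.camera('top')[100:310,150:350]])[:,:,::-1].repeat(2,0).repeat(2,1))
"
```

```text
t 4.78 pos [0.4808 0.0987 0.2136] yaw -34.16 tilt [ 0.006  0.003 -1.   ] w 0.0082 grip 49.9 F [ 1.2  0.5 -1.4] q [-0.69  0.02  0.4   1.84 -0.01  1.27 -0.88]
turn 0.2 shift cm [-19.91  10.51   0.36] len 22.5
turn 0.0 shift cm [ 0.  0. 16.] len 16.0
```

View pics/d.png

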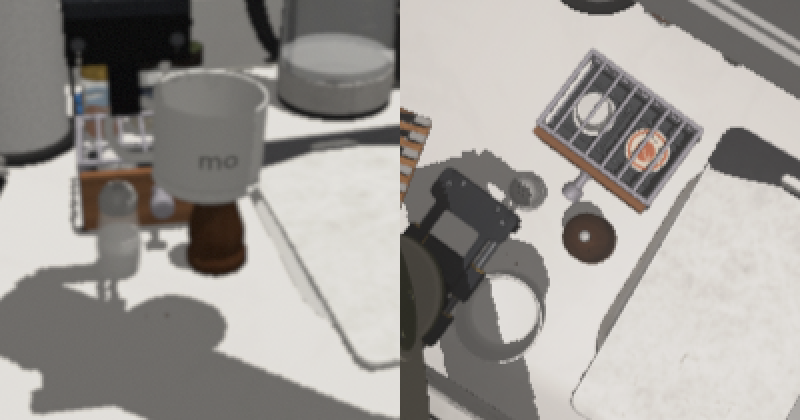

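```bash
python3 -c "
from h import *
from bench import r
i=r.camera_info('scene');c=np.array([.4458,.0468])
o=np.array(i['origin'])[:2];d=(o-c)/np.linalg.norm(o-c)
for z in np.arange(.15,.27,.01):print(round(z,3),np.round(proj(i,[*c,z])),np.round(proj(i,[*(c+.035*d),z])),np.round(proj(i,[*(c+.041*d),z])),np.round(proj(i,[*(c-.041*d),z])))
"
```

```text
0.15 [257. 208.] [257. 221.] [257. 223.] [257. 196.]
0.16 [257. 203.] [257. 215.] [257. 217.] [257. 190.]
0.17 [257. 197.] [257. 208.] [257. 211.] [257. 184.]
0.18 [257. 191.] [257. 202.] [257. 204.] [257. 179.]
0.19 [257. 185.] [257. 196.] [257. 198.] [257. 173.]
0.2 [257. 179.] [257. 190.] [257. 192.] [256. 167.]
0.21 [257. 172.] [257. 183.] [257. 185.] [256. 161.]
0.22 [256. 166.] [257. 177.] [257. 179.] [256. 155.]
0.23 [256. 160.] [257. 170.] [257. 172.] [256. 149.]
0.24 [256. 153.] [256. 163.] [256. 165.] [256. 143.]
0.25 [256. 147.] [256. 156.] [256. 158.] [256. 136.]
0.26 [256. 140.] [256. 149.] [256. 151.] [256. 130.]
0.27 [256. 133.] [256. 142.] [256. 144.] [256. 123.]
```

Call:
arm_command:
  moves: [0,0,-1,0,-0.8,0.4,-1,0,-1.6,0.8,0,0,-2,1.1,0,0,-2.2,1.2,0,0,-2.5,1.3,0,0,-2.5,1.3,0,0,-2.5,1.3,0,0,-2.2,1.2,0,0,-1.8,1,0,0,-1.2,0.6,0,0,-0.6,0.3,0,0]

```text
time: 5.88
ee_pos: [0.4531, -0.1281, 0.2287]
eef_rot: [0.884, 0.467, -0.0, -0.0]
ft_force: [0.1, -0.1, -2.0]
width: 0.0081
grip_force: 49.9
```

Call:
arm_command:
  moves: [0,0,1,0,0,0,2,0,0,0,2.5,0,0,0,2.5,0,0,0,2.5,0,0,0,2,0,0,0,1,0,0,0,0.5,0,0,0,0,0,0,0,0,0]

```text
time: 6.72
ee_pos: [0.4546, -0.1251, 0.0891]
eef_rot: [0.883, 0.469, 0.0, 0.0]
ft_force: [0.8, -0.2, -0.9]
width: 0.008
grip_force: 49.9
```

```bash
python3 -c "
from h import *
from bench import r
import cv2
plan((.455,-.125,.07,-34.4))
cv2.imwrite('pics/e.png',np.hstack([r.camera('scene')[120:330,200:400],r.camera('top')[100:310,180:380]])[:,:,::-1].repeat(2,0).repeat(2,1))
i=r.camera_info('scene');s=r.read_state();x=R.from_quat(s['eef_rot']).apply([1,0,0]);c=(s['ee_pos']-.0625*x)[:2]
print(c)
o=np.array(i['origin'])[:2];d=(o-c)/np.linalg.norm(o-c)
for z in np.arange(.009,.13,.01):print(round(z,3),*[(np.array(proj(i,[*(c+k*d),z]))*2-[400,240]).round() for k in (.035,.041,-.041)])
"
```

```text
t 6.72 pos [ 0.4546 -0.1251  0.0891] yaw -34.12 tilt [ 0.001  0.    -1.   ] w 0.008 grip 49.9 F [ 0.8 -0.2 -0.9] q [-0.44  0.13  0.66  2.04 -0.09  1.   -0.33]
turn 0.3 shift cm [0.04 0.03 1.91] len 1.9
[ 0.41986253 -0.17699623]
0.009 [300. 255.] [300. 258.] [305. 212.]
0.019 [301. 246.] [301. 249.] [306. 204.]
0.029 [302. 237.] [302. 240.] [307. 195.]
0.039 [303. 227.] [303. 231.] [308. 186.]
0.049 [304. 218.] [304. 222.] [309. 178.]
0.059 [305. 209.] [305. 212.] [310. 169.]
0.069 [306. 199.] [306. 203.] [311. 160.]
0.079 [308. 190.] [307. 193.] [312. 151.]
0.089 [309. 180.] [308. 183.] [313. 142.]
0.099 [310. 170.] [309. 173.] [314. 132.]
0.109 [311. 160.] [310. 163.] [315. 123.]
0.119 [312. 150.] [312. 153.] [316. 113.]
0.129 [313. 140.] [313. 143.] [317. 104.]
```

View pics/e.png

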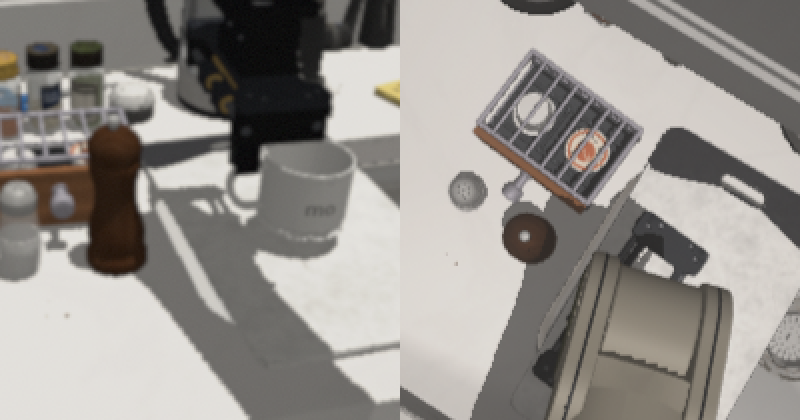

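Call:
arm_command:
  moves: [0,0,0.5,0,0,0,0.4,0,0,0,0.2,0,0,0,0,0]

```text
time: 7.15
ee_pos: [0.4537, -0.1253, 0.077]
eef_rot: [0.884, 0.468, -0.0, -0.0]
ft_force: [-0.2, 0.7, -1.8]
width: 0.0081
grip_force: 49.9
```

Call:
arm_command:
  moves: [0,0,0.2,0,0,0,0,0]

```text
time: 7.32
ee_pos: [0.454, -0.1253, 0.0753]
eef_rot: [0.884, 0.468, -0.0, -0.0]
ft_force: [-0.3, 0.0, -1.5]
width: 0.0086
grip_force: 49.9
```

Call:
arm_command:
  moves: [0,0,0.2,0,0,0,0,0]

```text
time: 7.48
ee_pos: [0.454, -0.1253, 0.0733]
eef_rot: [0.884, 0.468, -0.0, -0.0]
ft_force: [-0.4, -0.6, -1.9]
width: 0.0083
grip_force: 49.9
```

Call:
arm_command:
  moves: [0,0,0.2,0,0,0,0,0]

```text
time: 7.65
ee_pos: [0.4541, -0.1253, 0.0713]
eef_rot: [0.883, 0.468, -0.0, -0.0]
ft_force: [-0.1, -0.1, -1.8]
width: 0.0079
grip_force: 49.9
```

Call:
arm_command:
  moves: [0,0,0.2,0,0,0,0,0]

```text
time: 7.82
ee_pos: [0.4542, -0.1252, 0.0694]
eef_rot: [0.883, 0.468, 0.0, -0.0]
ft_force: [0.2, 1.8, -0.1]
width: 0.0077
grip_force: 49.9
```

Call:
arm_command:
  moves: [0,0,0.2,0,0,0,0,0]

```text
time: 7.98
ee_pos: [0.4544, -0.1252, 0.0675]
eef_rot: [0.883, 0.469, 0.0, 0.0]
ft_force: [1.2, 1.5, 1.2]
width: 0.0079
grip_force: 50.0
```

Call:
arm_command:
  moves: [0,0,0,0,0,0,0,0,0,0,0,0,0,0,0,0,0,0,0,0,0,0,0,0]
  fingers: 40

```text
time: 8.48
ee_pos: [0.454, -0.1253, 0.0675]
eef_rot: [0.884, 0.468, -0.0, -0.0]
ft_force: [1.0, 0.5, 0.4]
width: 0.0331
grip_force: 0.0
```

Call:
arm_command:
  moves: [0,0,-1,0,0,0,-2,0,0,0,-3,0,0,0,-3.5,0,0,0,-3.5,0,0,0,-3,0,0,0,-2,0,0,0,0,0]
  fingers: 85

```text
time: 9.15
ee_pos: [0.4559, -0.126, 0.2525]
eef_rot: [0.884, 0.468, 0.003, 0.001]
ft_force: [0.8, -0.1, 0.2]
width: 0.0725
grip_force: 0.0
```

```bash
python3 -c "
from h import *
from bench import r
import cv2
plan((.5266,-.0294,.23,-36),(.5266,-.0294,.106,-36),(.5266,-.0294,.15,-36),(.43,.13,.15,-36),(.43,.13,.106,-36))
i=r.camera_info('top')
cv2.imwrite('pics/f.png',np.hstack([r.camera('scene')[120:330,200:400],r.camera('top')[130:340,180:380]])[:,:,::-1].repeat(2,0).repeat(2,1))
for n,p in dict(pep=(.5266,-.0294,.15),cup=(.42,-.177,.079)).items():print(n,np.array(proj(i,p))*2-[360-400,260])
"
```

```text
t 9.15 pos [ 0.4559 -0.126   0.2525] yaw -34.18 tilt [ 0.007  0.001 -1.   ] w 0.0725 grip 0.0 F [ 0.8 -0.1  0.2] q [-0.49 -0.07  0.64  1.83  0.04  1.36 -0.45]
turn 1.8 shift cm [11.97  0.05  2.25] len 12.2
turn 0 shift cm [ 0.   0.  12.4] len 12.4
turn 0 shift cm [ 0.   0.  -4.4] len 4.4
turn 0 shift cm [  7.22 -17.18   0.  ] len 18.6
turn 0 shift cm [0.  0.  4.4] len 4.4
pep [525.53364878 176.06276258]
cup [662.57041732 279.709662  ]
```

View pics/f.png

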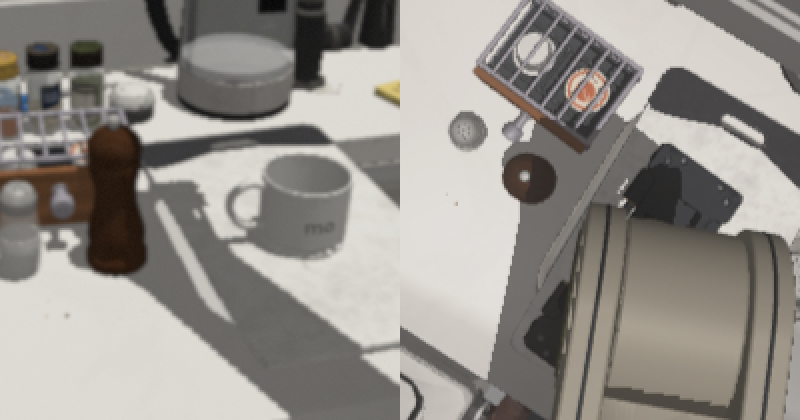

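```bash
python3 -c "
from h import *
from bench import r
i=r.camera_info('scene')
P=np.array([.5266,-.0294]);o=np.array(i['origin'])[:2];d=(o-P)/np.linalg.norm(o-P);n=np.array([-d[1],d[0]])
for k,z in [((0,0),.15),((0,0),0),((.029,0),0),((0,.025),.124),((0,-.025),.124),((0,.029),.02),((0,-.029),.02)]:
  print(k,z,(np.array(proj(i,[*(P+k[0]*d+k[1]*n),z]))*2-[400,240]).round())
"
```

```text
(0, 0) 0.15 [114. 113.]
(0, 0) 0 [115. 256.]
(0.029, 0) 0 [115. 275.]
(0, 0.025) 0.124 [143. 140.]
(0, -0.025) 0.124 [ 86. 140.]
(0, 0.029) 0.02 [146. 239.]
(0, -0.029) 0.02 [ 84. 239.]
```

Call:
arm_command:
  moves: [1.5,0,0,2,2.5,0,0.4,0,3,0,0.8,0,2.7,0,1,0,1.6,0,1,0,0.7,0,1.5,0,0,0,2.5,0,0,0,2.5,0,0,0,2.5,0,0,0,1.5,0,0,0,1,0,0,0,0,0]

```text
time: 10.25
ee_pos: [0.5226, -0.0283, 0.098]
eef_rot: [0.892, 0.453, -0.002, -0.001]
ft_force: [0.2, -0.8, 0.8]
width: 0.0741
grip_force: 0.0
```

```bash
python3 -c "
from h import *
plan((.5266,-.0294,.106,-36))"
```

```text
t 10.25 pos [ 0.5226 -0.0283  0.098 ] yaw -36.15 tilt [-0.005 -0.001 -1.   ] w 0.0741 grip 0.0 F [ 0.2 -0.8  0.8] q [-0.53  0.24  0.56  1.9  -0.15  1.05 -0.54]
turn -0.2 shift cm [ 0.15  0.39 -0.8 ] len 0.9
```

Call:
arm_command:
  moves: [0.1,0.2,-0.6,0,0,0,0,0,0,0,0,0]

```text
time: 10.5
ee_pos: [0.5278, -0.0285, 0.1081]
eef_rot: [0.892, 0.453, 0.001, 0.0]
ft_force: [-0.0, -0.0, 0.8]
width: 0.0739
grip_force: 0.0
```

Call:
arm_command:
  moves: [0,0,0,0,0,0,0,0,0,0,0,0,0,0,0,0,0,0,0,0,0,0,0,0,0,0,0,0,0,0,0,0]
  fingers: 0
  squeeze: 25

```text
time: 11.17
ee_pos: [0.5266, -0.0284, 0.1065]
eef_rot: [0.892, 0.453, 0.0, -0.0]
ft_force: [-0.3, 0.5, 1.4]
width: 0.0469
grip_force: 25.0
```

```bash
python3 -c "
from h import *
plan((.5266,-.0294,.15,-36),(.43,.13,.15,-36))"
```

```text
t 11.17 pos [ 0.5266 -0.0284  0.1065] yaw -36.14 tilt [-0.  0. -1.] w 0.0469 grip 25.0 F [-0.3  0.5  1.4] q [-0.53  0.23  0.56  1.88 -0.14  1.06 -0.54]
turn -0.1 shift cm [-0.08  0.05 -4.35] len 4.3
turn 0 shift cm [  7.22 -17.18   0.  ] len 18.6
```

Call:
arm_command:
  moves: [0,0,-1,0,0,0,-2,0,0,0,-2,0,0,0,-1,0,0.7,-1.7,0,0,1.2,-2.9,0,0,1.5,-3.5,0,0,1.5,-3.6,0,0,1.2,-2.9,0,0,0.7,-1.7,0,0,0.4,-0.9,0,0,0,0,0,0]

```text
time: 12.17
ee_pos: [0.4295, 0.1327, 0.1667]
eef_rot: [0.891, 0.454, 0.0, -0.0]
ft_force: [0.4, -0.7, -1.2]
width: 0.0471
grip_force: 25.0
```

Call:
arm_command:
  moves: [0,0,1,0,0,0,2,0,0,0,1.5,0,0,0,0.9,0,0,0,0.3,0,0,0,0,0,0,0,0,0]

```text
time: 12.75
ee_pos: [0.4308, 0.1306, 0.1099]
eef_rot: [0.892, 0.452, 0.0, 0.0]
ft_force: [0.0, 0.1, -1.2]
width: 0.0473
grip_force: 25.0
```

```bash
python3 -c "
from h import *
plan((.43,.13,.1065,-36))"
```

```text
t 12.75 pos [0.4308 0.1306 0.1099] yaw -36.2 tilt [ 0. -0. -1.] w 0.0473 grip 25.0 F [ 0.   0.1 -1.2] q [-0.78  0.04  0.4   2.06 -0.02  1.05 -1.01]
turn -0.2 shift cm [-0.1  -0.02  0.34] len 0.4
```

Call:
arm_command:
  moves: [0,0,0.2,0,0,0,0.15,0,0,0,0,0,0,0,0,0]

```text
time: 13.08
ee_pos: [0.4306, 0.1313, 0.1065]
eef_rot: [0.892, 0.453, 0.001, -0.0]
ft_force: [0.2, 0.9, 0.2]
width: 0.0467
grip_force: 25.0
```

Call:
arm_command:
  moves: [0,0,0,0,0,0,0,0,0,0,0,0,0,0,0,0,0,0,0,0]
  fingers: 85

```text
time: 13.5
ee_pos: [0.4301, 0.1311, 0.106]
eef_rot: [0.892, 0.453, -0.0, -0.0]
ft_force: [-0.3, 0.5, 0.3]
width: 0.07
grip_force: 0.0
```

```bash
python3 -c "
from h import *
plan((.4308,.1306,.20,-36.2),(.5757,.0411,.2,-36.2),(.5757,.0411,.054,-36.2),(.5757,.0411,.12,-36.2),(.48,.2,.12,-36.2),(.48,.2,.054,-36.2))"
```

```text
t 13.5 pos [0.4301 0.1311 0.106 ] yaw -36.14 tilt [-0.  0. -1.] w 0.07 grip 0.0 F [-0.3  0.5  0.3] q [-0.78  0.04  0.4   2.06 -0.02  1.04 -1.01]
turn 0.1 shift cm [-0.    0.08 -9.4 ] len 9.4
turn 0.0 shift cm [ 1.34 16.98  0.  ] len 17.0
turn 0.0 shift cm [ 0.   0.  14.6] len 14.6
turn 0.0 shift cm [ 0.   0.  -6.6] len 6.6
turn 0.0 shift cm [  7.17 -17.11   0.  ] len 18.5
turn 0.0 shift cm [0.  0.  6.6] len 6.6
```

Call:
arm_command:
  moves: [0,0,-1.5,0,0,0,-3,0,0,0,-3,0,0,0,-2,0,0.2,1.5,0,0,0.3,3.5,0,0,0.3,3.5,0,0,0.2,3.5,0,0,0.2,3,0,0,0.1,1.5,0,0,0,0.5,0,0,0,0,0,0]
  fingers: 70

```text
time: 14.5
ee_pos: [0.5755, 0.0404, 0.2006]
eef_rot: [0.892, 0.452, -0.001, 0.0]
ft_force: [-0.3, 0.2, -0.6]
width: 0.061
grip_force: 0.0
```

Call:
arm_command:
  moves: [0,0,1.5,0,0,0,3,0,0,0,3.5,0,0,0,2.6,0,0,0,1,0,0,0,0,0,0,0,0,0]

```text
time: 15.08
ee_pos: [0.5752, 0.042, 0.086]
eef_rot: [0.891, 0.453, 0.0, -0.0]
ft_force: [-0.4, -0.3, 1.0]
width: 0.061
grip_force: 0.0
```

```bash
python3 -c "
from h import *
from bench import r
import cv2
plan((.5757,.0411,.054,-36.2))
cv2.imwrite('pics/g.png',np.hstack([r.camera('scene')[150:300,150:290],r.camera('wrist')[100:250,170:430]])[:,:,::-1].repeat(2,0).repeat(2,1))
"
```

```text
t 15.08 pos [0.5752 0.042  0.086 ] yaw -36.1 tilt [ 0.  0. -1.] w 0.061 grip 0.0 F [-0.4 -0.3  1. ] q [-0.58  0.37  0.51  1.77 -0.21  1.05 -0.62]
turn 0.1 shift cm [-0.04  0.1   3.2 ] len 3.2
```

View pics/g.png

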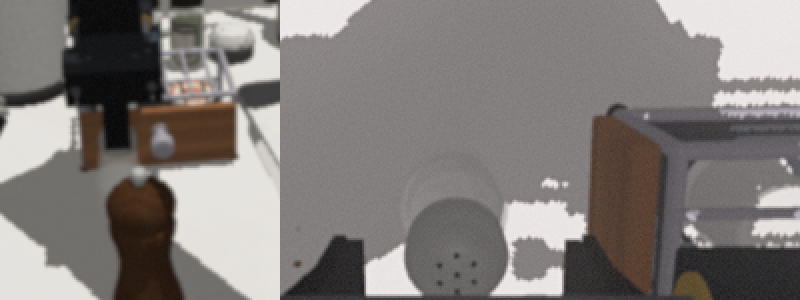

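Call:
arm_command:
  moves: [0,-0.1,1.2,0,0,0,1.3,0,0,0,0.7,0,0,0,0,0,0,0,0,0,0,0,0,0]

```text
time: 15.68
ee_pos: [0.5745, 0.0418, 0.0532]
eef_rot: [0.892, 0.453, 0.0, 0.0]
ft_force: [0.1, 0.4, -0.3]
width: 0.0607
grip_force: 0.0
```

Call:
arm_command:
  moves: [0,0,0,0,0,0,0,0,0,0,0,0,0,0,0,0,0,0,0,0,0,0,0,0,0,0,0,0]
  fingers: 0
  squeeze: 20

```text
time: 16.27
ee_pos: [0.5744, 0.042, 0.0531]
eef_rot: [0.892, 0.453, 0.0, -0.0]
ft_force: [-1.2, -0.1, 0.6]
width: 0.0339
grip_force: 19.0
```

```bash
python3 -c "
from h import *
plan((.48,.2,.12,-36.2))"
```

```text
t 16.27 pos [0.5744 0.042  0.0531] yaw -36.13 tilt [ 0.  0. -1.] w 0.0339 grip 19.0 F [-1.2 -0.1  0.6] q [-0.56  0.41  0.5   1.8  -0.23  0.99 -0.6 ]
turn 0.1 shift cm [  7.17 -16.95  -6.69] len 19.6
```

Call:
arm_command:
  moves: [0,0,-0.5,0,0,0,-1,0,0,0,-1,0,0,0,0,0,0,0,0,0]

```text
time: 16.68
ee_pos: [0.575, 0.0421, 0.0791]
eef_rot: [0.892, 0.453, 0.001, 0.0]
ft_force: [0.7, -0.6, -1.2]
width: 0.0337
grip_force: 18.9
```

```bash
python3 -c "
from h import *
from bench import r
import cv2
plan((.48,.2,.12,-36.2))
cv2.imwrite('pics/g2.png',np.hstack([r.camera('scene')[150:300,150:290],r.camera('wrist')[100:250,170:430]])[:,:,::-1].repeat(2,0).repeat(2,1))
"
```

```text
t 16.68 pos [0.575  0.0421 0.0791] yaw -36.14 tilt [ 0.002  0.001 -1.   ] w 0.0337 grip 18.9 F [ 0.7 -0.6 -1.2] q [-0.57  0.38  0.51  1.78 -0.21  1.04 -0.62]
turn 0.1 shift cm [  7.13 -17.    -4.09] len 18.9
```

View pics/g2.png

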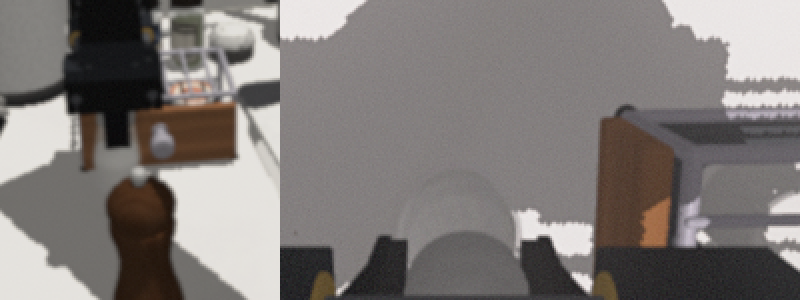

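```bash
python3 -c "
from h import *
plan((.575,.0421,.11,-36.2),(.407,.04,.11,-36.2),(.407,.04,.0535,-36.2))"
```

```text
t 16.78 pos [0.5742 0.042  0.078 ] yaw -36.13 tilt [ 0.  0. -1.] w 0.0341 grip 18.9 F [-0.8 -0.3 -2.5] q [-0.57  0.38  0.51  1.78 -0.21  1.04 -0.62]
turn 0.1 shift cm [ 0.05  0.06 -3.2 ] len 3.2
turn 0.0 shift cm [-10.09 -13.43   0.  ] len 16.8
turn 0.0 shift cm [0.   0.   5.65] len 5.7
```

Call:
arm_command:
  moves: [0,0,-1.2,0,-0.4,-0.6,-2,0,-0.9,-1.2,0,0,-1.6,-2,0,0,-2,-2.7,0,0,-2,-2.7,0,0,-1.5,-2.1,0,0,-1,-1.3,0,0,-0.6,-0.8,0,0,0,0,0,0]

```text
time: 17.62
ee_pos: [0.4055, 0.0402, 0.1104]
eef_rot: [0.892, 0.453, 0.0, -0.001]
ft_force: [1.2, -0.4, -1.6]
width: 0.0341
grip_force: 18.9
```

Call:
arm_command:
  moves: [0,0,0.8,0,0,0,1.5,0,0,0,1.5,0,0,0,0.8,0,0,0,0.4,0,0,0,0,0,0,0,0,0]

```text
time: 18.2
ee_pos: [0.4076, 0.0401, 0.0602]
eef_rot: [0.892, 0.453, -0.0, 0.0]
ft_force: [0.0, 0.2, -0.4]
width: 0.0339
grip_force: 18.9
```

```bash
python3 -c "
from h import *
plan((.407,.04,.0531,-36.2))"
```

```text
t 18.2 pos [0.4076 0.0401 0.0602] yaw -36.16 tilt [ 0. -0. -1.] w 0.0339 grip 18.9 F [ 0.   0.2 -0.4] q [-0.71  0.01  0.51  2.2  -0.01  0.93 -0.83]
turn 0.0 shift cm [-0.04 -0.04  0.71] len 0.7
```

Call:
arm_command:
  moves: [0,0,0.3,0,0,0,0.2,0,0,0,0.1,0,0,0,0.1,0,0,0,0,0,0,0,0,0]

```text
time: 18.7
ee_pos: [0.4072, 0.0403, 0.0531]
eef_rot: [0.892, 0.453, 0.0, -0.0]
ft_force: [-0.6, 0.4, -0.9]
width: 0.0339
grip_force: 19.0
```

Call:
arm_command:
  moves: [0,0,0,0,0,0,0,0,0,0,0,0,0,0,0,0,0,0,0,0]
  fingers: 65

```text
time: 19.12
ee_pos: [0.4072, 0.0402, 0.0531]
eef_rot: [0.892, 0.453, 0.0, -0.0]
ft_force: [-0.1, 0.0, -0.4]
width: 0.0547
grip_force: 0.0
```

```bash
python3 -c "
from h import *
plan((.4076,.0401,.18,-36),(.4076,.0401,.18,54),(.5759,-.0076,.18,54),(.5759,-.0076,.028,54))"
```

```text
t 19.12 pos [0.4072 0.0402 0.0531] yaw -36.14 tilt [ 0.  0. -1.] w 0.0547 grip 0.0 F [-0.1  0.  -0.4] q [-0.71  0.03  0.51  2.21 -0.02  0.91 -0.82]
turn -0.1 shift cm [ 1.000e-02  4.000e-02 -1.269e+01] len 12.7
turn -90 shift cm [0. 0. 0.] len 0.0
turn 0 shift cm [-16.42   6.03   0.  ] len 17.5
turn 0 shift cm [ 0.   0.  15.2] len 15.2
```

Call:
arm_command:
  moves: [0,0,-1.5,0,0,0,-3,0,0,0,-3.5,0,0,0,-3,0,0,0,-1.5,0,0,0,0,-7,0,0,0,-7,0,0,0,-7,0,0,0,-7,0,0,0,-7,0,0,0,-7,0,0,0,-7]

```text
time: 20.12
ee_pos: [0.4071, 0.0402, 0.178]
eef_rot: [0.621, 0.784, 0.0, -0.0]
ft_force: [0.4, 0.6, 0.1]
width: 0.0563
grip_force: 0.0
```

Call:
arm_command:
  moves: [0,0,0,-7,0,0,0,-7,0,0,0,-7,0,0,0,-7,0,0,0,-7,0,0,0,-6,-2,0.8,0,0,-3,1.1,0,0,-3,1.1,0,0,-3,1.1,0,0,-3,1.1,0,0,-2,0.7,0,0]

```text
time: 21.12
ee_pos: [0.5735, -0.0069, 0.1775]
eef_rot: [0.31, 0.951, -0.0, 0.0]
ft_force: [-0.9, -0.0, 0.4]
width: 0.0566
grip_force: 0.0
```

```bash
python3 -c "
from h import *
plan((.5759,-.0076,.12,54),(.5759,-.0076,.028,54))"
```

```text
t 21.12 pos [ 0.5735 -0.0069  0.1775] yaw 53.92 tilt [ 0.    -0.001 -1.   ] w 0.0566 grip 0.0 F [-0.9 -0.   0.4] q [-0.73  0.31  0.8   1.7  -0.23  1.23  1.07]
turn -0.1 shift cm [-0.24  0.08  5.75] len 5.8
turn 0 shift cm [0.  0.  9.2] len 9.2
```

Call:
arm_command:
  moves: [0,0,1.5,0,0,0,3,0,0,0,3,0,0,0,3,0,0,0,2.2,0,0,0,1.4,0,0,0,0.8,0,0,0,0,0,0,0,0,0]

```text
time: 21.87
ee_pos: [0.5717, -0.0066, 0.0298]
eef_rot: [0.31, 0.951, 0.0, 0.0]
ft_force: [1.3, -0.3, 0.1]
width: 0.0564
grip_force: 0.0
```

```bash
python3 -c "
from h import *
from bench import r
import cv2
plan((.5759,-.0076,.028,54))
cv2.imwrite('pics/k.png',np.hstack([r.camera('scene')[150:300,150:290],r.camera('wrist')[80:230,140:400]])[:,:,::-1].repeat(2,0).repeat(2,1))
"
```

```text
t 21.87 pos [ 0.5717 -0.0066  0.0298] yaw 53.86 tilt [ 0.001  0.    -1.   ] w 0.0564 grip 0.0 F [ 1.3 -0.3  0.1] q [-0.64  0.49  0.71  1.83 -0.38  0.96  1.17]
turn -0.1 shift cm [-0.4   0.16  0.18] len 0.5
```

View pics/k.png

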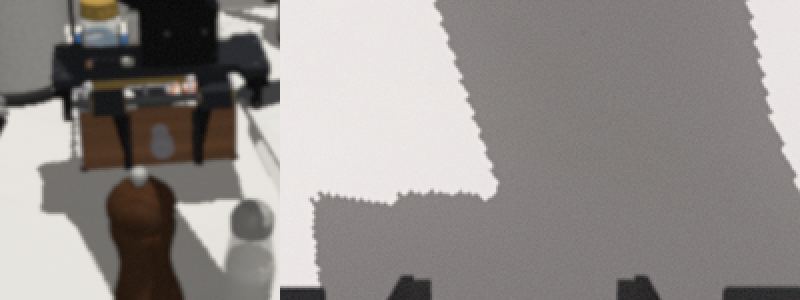

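Call:
arm_command:
  moves: [-0.3,0.1,0,0,0,0,0,0,0,0,0,0,0,0,0,0,0,0,0,0,0,0,0,0,0,0,0,0,0,0,0,0,0,0,0,0]
  fingers: 0
  squeeze: 40

```text
time: 22.72
ee_pos: [0.5739, -0.0077, 0.029]
eef_rot: [0.31, 0.951, -0.0, -0.0]
ft_force: [-3.0, -1.1, 3.1]
width: 0.0209
grip_force: 40.0
```

Call:
arm_command:
  moves: [0.5,0,0,0,1,0,0,0,1,0,0,0,1.2,0,0,0,1.2,0,0,0,1.2,0,0,0,1,0,0,0,0.8,0,0,0,0.5,0,0,0,0.3,0,0,0,0,0,0,0]

```text
time: 23.63
ee_pos: [0.5015, 0.0433, 0.0289]
eef_rot: [0.31, 0.951, -0.001, -0.001]
ft_force: [-7.5, -8.1, 8.5]
width: 0.0208
grip_force: 40.0
```

```bash
python3 -c "
from h import *
from bench import r
import cv2
plan((.5759,-.0076,.028,54))
cv2.imwrite('pics/m.png',r.camera('top')[100:300,160:400,::-1].repeat(3,0).repeat(3,1))
"
```

```text
t 23.63 pos [0.5015 0.0433 0.0289] yaw 53.85 tilt [-0.003 -0.001 -1.   ] w 0.0208 grip 40.0 F [-7.5 -8.1  8.5] q [-0.83  0.34  0.74  2.01 -0.29  0.9   1.02]
turn -0.1 shift cm [-9.01  0.26  0.09] len 9.0
```

View pics/m.png

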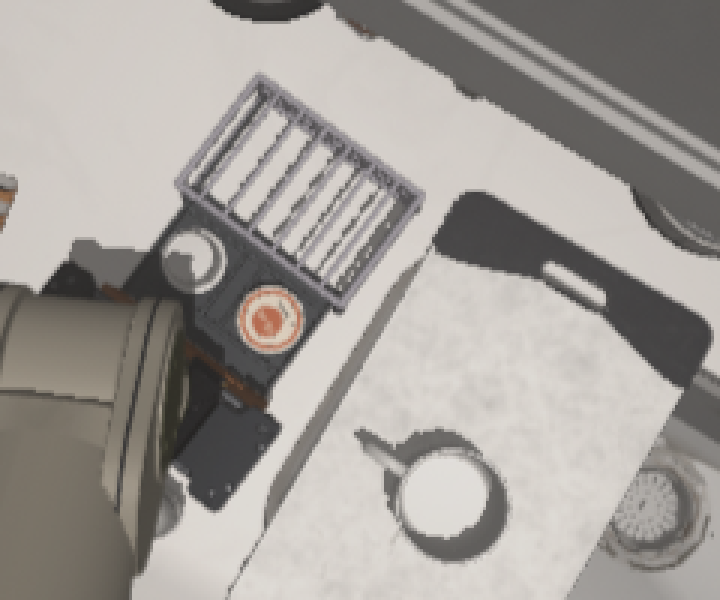

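Call:
arm_command:
  moves: [0,0,0,0,0,0,0,0,0,0,0,0,0,0,0,0,0,0,0,0,0,0,0,0]
  fingers: 70

```text
time: 24.18
ee_pos: [0.5039, 0.0443, 0.0291]
eef_rot: [0.31, 0.951, 0.0, 0.0]
ft_force: [-0.0, -0.9, -0.2]
width: 0.053
grip_force: 0.0
```

```bash
python3 -c "
from h import *
from bench import r
i=r.camera_info('top')
c=at(i,160+270/3,100+320/3,.054);s=at(i,160+195/3,100+260/3,.054)
print('caps',c,'spare',s,'cup',at(i,160+446/3,100+493/3,.079))
print('expected',(.6261-.09*.809,-.0916+.09*.588))
x,y=(c[0]+.6261-.09*.809)/2,(c[1]-.0916+.09*.588)/2
plan((.5015,.0433,.17,54),(x,y,.17,54),(x,y,.031,54))"
```

```text
caps [ 0.55334071 -0.03978682  0.054     ] spare [0.59686715 0.01801039 0.054     ] cup [ 0.43160272 -0.17114297  0.079     ]
expected (0.55329, -0.038680000000000006)
t 24.18 pos [0.5039 0.0443 0.0291] yaw 53.88 tilt [ 0.  0. -1.] w 0.053 grip 0.0 F [-0.  -0.9 -0.2] q [-0.82  0.34  0.74  2.01 -0.3   0.9   1.02]
turn -0.1 shift cm [  0.14  -0.22 -14.09] len 14.1
turn 0 shift cm [-9.04 -3.63  0.  ] len 9.7
turn 0 shift cm [ 0.   0.  13.9] len 13.9
```

Call:
arm_command:
  moves: [0,0,-1.5,0,0,0,-3,0,0,0,-3.5,0,0,0,-3.5,0,0,0,-2.5,0,-2,-0.8,0,0,-3,-1.2,0,0,-2.5,-1,0,0,-1.5,-0.7,0,0,0,0,0,0]

```text
time: 25.02
ee_pos: [0.5556, -0.0429, 0.1691]
eef_rot: [0.312, 0.95, -0.001, 0.001]
ft_force: [0.1, -1.1, -0.1]
width: 0.0609
grip_force: 0.0
```

Call:
arm_command:
  moves: [0,0,1.5,0,0,0,2.5,0,0,0,2.5,0,0,0,1.5,0,0,0,0,0,0,0,0,0]

```text
time: 25.52
ee_pos: [0.5543, -0.0387, 0.0889]
eef_rot: [0.31, 0.951, -0.0, -0.001]
ft_force: [0.5, -0.2, -0.1]
width: 0.0608
grip_force: 0.0
```

```bash
python3 -c "
from h import *
from bench import r
import cv2
plan((.5533,-.0392,.031,54))
i=r.camera_info('wrist');im=r.camera('wrist');cv2.imwrite('pics/n.png',im[:,:,::-1])
print(proj(i,(.5533,-.0392,.054)))
"
```

```text
t 25.52 pos [ 0.5543 -0.0387  0.0889] yaw 53.88 tilt [-0.001 -0.    -1.   ] w 0.0608 grip 0.0 F [ 0.5 -0.2 -0.1] q [-0.69  0.38  0.82  1.84 -0.32  1.06  1.19]
turn -0.1 shift cm [ 0.05 -0.1   5.79] len 5.8
(np.float64(261.05610505500294), np.float64(212.99618819053364))
```

View pics/n.png

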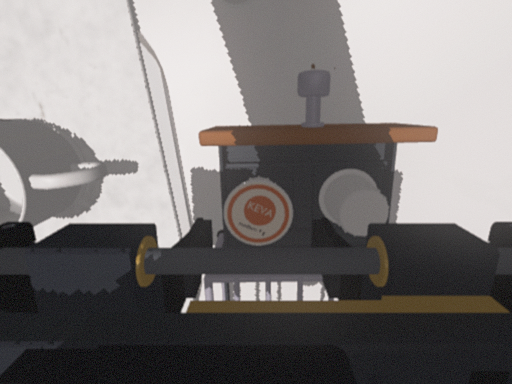

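Call:
arm_command:
  moves: [0,-0.2,1.5,0,0,0,2,0,0,0,1.5,0,0,0,0.8,0,0,0,0,0,0,0,0,0]

```text
time: 26.07
ee_pos: [0.5542, -0.0407, 0.032]
eef_rot: [0.31, 0.951, 0.0, 0.0]
ft_force: [0.6, 0.7, -0.7]
width: 0.0607
grip_force: 0.0
```

Call:
arm_command:
  moves: [0,0,0,0,0,0,0,0,0,0,0,0,0,0,0,0]
  fingers: 0
  squeeze: 6

```text
time: 26.4
ee_pos: [0.5543, -0.0408, 0.0319]
eef_rot: [0.31, 0.951, 0.0, 0.001]
ft_force: [-0.2, -0.1, 5.2]
width: 0.0499
grip_force: 6.0
```

Call:
arm_command:
  moves: [0,0,0,0,0,0,0,0]

```text
time: 26.57
ee_pos: [0.5543, -0.0407, 0.0318]
eef_rot: [0.31, 0.951, 0.0, 0.001]
ft_force: [0.6, -0.0, 6.9]
width: 0.0499
grip_force: 6.0
```

Call:
arm_command:
  moves: [0,0,-0.5,0,0,0,-1,0,0,0,-2,0,0,0,-3,0,0,0,-3,0,0,0,-2,0,0,0,0,0]

```text
time: 27.15
ee_pos: [0.5557, -0.0412, 0.1508]
eef_rot: [0.31, 0.951, 0.002, 0.003]
ft_force: [0.7, 0.2, -0.0]
width: 0.0495
grip_force: 6.0
```

```bash
python3 -c "
from h import *
from bench import r
import cv2
plan((.5533,-.0392,.031,54))
i=r.camera_info('top');a=r.camera('top')[:,:,::-1]
S=r.camera_info('scene');b=r.camera('scene')[:,:,::-1]
def crop(im,x,y,w,h,k,i,on):
    o=cv2.resize(im[y:y+h,x:x+w],None,fx=k,fy=k,interpolation=cv2.INTER_CUBIC)
    if on:
      for c,col in (((.419,-.176),(0,0,255)),((.4316,-.1711),(255,0,0))):
        for z,rr in((.079,.041),):
          pts=np.array([(np.array(proj(i,(c[0]+rr*np.cos(t),c[1]+rr*np.sin(t),z)))-[x,y]+.5)*k for t in np.linspace(0,6.28,60)]).astype(int)
          cv2.polylines(o,[pts],True,col,1)
    return o
A=np.hstack([crop(a,270,225,66,70,6,i,1),crop(a,270,225,66,70,6,i,0)])[:, :792]
B=np.hstack([crop(b,290,180,100,75,2.9,S,1),crop(b,170,150,172,75,2.9,S,0)])
B=cv2.copyMakeBorder(B,0,max(0,600-420-B.shape[0]),0,max(0,792-B.shape[1]),cv2.BORDER_CONSTANT)[:180,:792]
cv2.imwrite('pics/o.png',np.vstack([A,B]))
"
```

```text
t 27.15 pos [ 0.5557 -0.0412  0.1508] yaw 53.82 tilt [ 0.006  0.001 -1.   ] w 0.0495 grip 6.0 F [ 0.7  0.2 -0. ] q [-0.73  0.3   0.86  1.78 -0.25  1.17  1.14]
turn -0.2 shift cm [ 0.32  0.02 11.98] len 12.0
```

View pics/o.png

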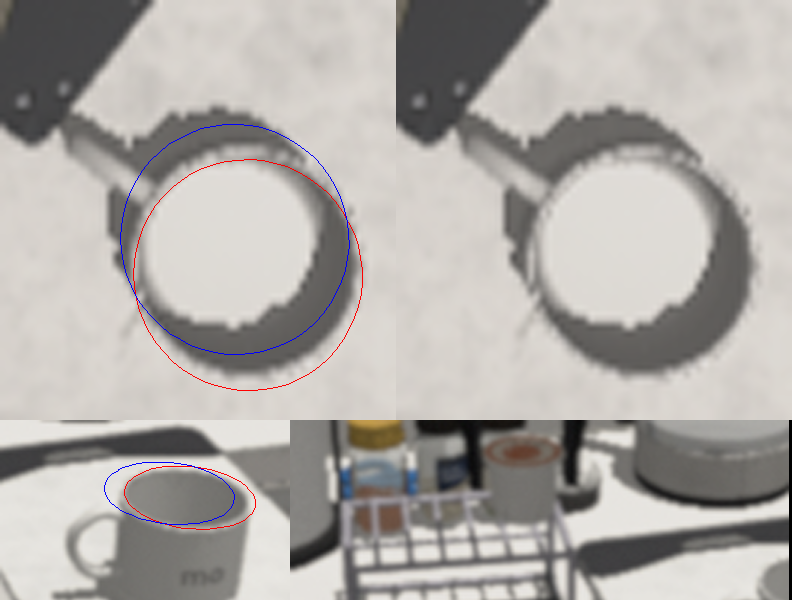

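```bash
python3 -c "
from h import *
plan((.489,-.212,.15,54),(.489,-.212,.0305,54))"
```

```text
t 27.25 pos [ 0.5539 -0.0406  0.147 ] yaw 53.87 tilt [ 0.002  0.001 -1.   ] w 0.0496 grip 6.0 F [-0.5  0.5  0.1] q [-0.73  0.31  0.86  1.78 -0.25  1.17  1.15]
turn -0.1 shift cm [ -4.82 -17.68  -0.3 ] len 18.3
turn 0 shift cm [ 0.    0.   11.95] len 11.9
```

Call:
arm_command:
  moves: [-0.3,-1,0,0,-0.5,-1.8,0,0,-0.6,-2.2,0,0,-0.7,-2.5,0,0,-0.7,-2.7,0,0,-0.7,-2.7,0,0,-0.6,-2.2,0,0,-0.4,-1.5,0,0,-0.3,-1.1,0,0,0,0,0,0]

```text
time: 28.08
ee_pos: [0.486, -0.2147, 0.1454]
eef_rot: [0.312, 0.95, -0.0, -0.001]
ft_force: [-0.0, -0.5, 0.3]
width: 0.0499
grip_force: 6.0
```

Call:
arm_command:
  moves: [0,0,1,0,0,0,2,0,0,0,2.5,0,0,0,2.5,0,0,0,1.5,0,0,0,0.8,0,0,0,0.4,0,0,0,0,0,0,0,0,0]

```text
time: 28.83
ee_pos: [0.4885, -0.2118, 0.0395]
eef_rot: [0.31, 0.951, 0.0, 0.0]
ft_force: [-0.2, -0.4, -0.3]
width: 0.0495
grip_force: 6.0
```

```bash
python3 -c "
from h import *
plan((.489,-.212,.0305,54))"
```

```text
t 28.83 pos [ 0.4885 -0.2118  0.0395] yaw 53.89 tilt [ 0.001 -0.    -1.   ] w 0.0495 grip 6.0 F [-0.2 -0.4 -0.3] q [-0.39  0.42  0.85  1.94 -0.39  0.95  1.59]
turn -0.1 shift cm [-0.05  0.02  0.9 ] len 0.9
```

Call:
arm_command:
  moves: [0,0,0.4,0,0,0,0.2,0,0,0,0.1,0,0,0,0.1,0,0,0,0,0,0,0,0,0]

```text
time: 29.33
ee_pos: [0.488, -0.212, 0.0311]
eef_rot: [0.31, 0.951, 0.0, 0.0]
ft_force: [0.5, 0.1, 0.7]
width: 0.0499
grip_force: 6.0
```

Call:
arm_command:
  moves: [0,0,0.1,0,0,0,0,0,0,0,0,0]

```text
time: 29.58
ee_pos: [0.488, -0.2119, 0.03]
eef_rot: [0.31, 0.951, 0.0, -0.0]
ft_force: [0.1, -0.4, -0.6]
width: 0.0497
grip_force: 6.0
```

Call:
arm_command:
  moves: [0,0,0.1,0,0,0,0,0,0,0,0,0]

```text
time: 29.83
ee_pos: [0.4881, -0.2123, 0.0293]
eef_rot: [0.31, 0.951, 0.0, 0.0]
ft_force: [-1.7, -0.6, 5.5]
width: 0.0496
grip_force: 6.0
```

Call:
arm_command:
  moves: [0,0,0.1,0,0,0,0,0,0,0,0,0]

```text
time: 30.08
ee_pos: [0.4882, -0.2123, 0.0282]
eef_rot: [0.31, 0.951, -0.0, 0.0]
ft_force: [-0.3, -0.7, 4.1]
width: 0.05
grip_force: 5.6
```

Contact; release and rise.

Call:
arm_command:
  moves: [0,0,0,0,0,0,0,0,0,0,0,0,0,0,0,0,0,0,0,0]
  fingers: 72

```text
time: 30.5
ee_pos: [0.4879, -0.2118, 0.0279]
eef_rot: [0.31, 0.951, 0.0, -0.0]
ft_force: [-0.5, 0.3, -0.1]
width: 0.0617
grip_force: 0.0
```

Call:
arm_command:
  moves: [0,0,-0.7,0,0,0,-1.5,0,0,0,-2.5,0,0,0,-3.5,0,0,0,-3.5,0,0,0,-2,0,0,0,0,0]

```text
time: 31.08
ee_pos: [0.4899, -0.2131, 0.1696]
eef_rot: [0.311, 0.951, 0.001, 0.003]
ft_force: [0.4, -0.4, -0.4]
width: 0.0626
grip_force: 0.0
```

```bash
python3 -c "
from h import *
from bench import r
# drawer out: knob ~ (.503,.045); push on drawer front with shut fingers, or regrip knob
plan((.488,-.212,.17,54),(.5015,.0445,.17,54),(.5015,.0445,.029,54))
import cv2
i=r.camera_info('top');im=r.camera('top');hsv=cv2.cvtColor(im,cv2.COLOR_RGB2HSV)
u,v=np.round(proj(i,(.488,-.212,.052))).astype(int);print(u,v)
h=hsv[v-20:v+20,u-20:u+20];m=((h[...,0]<15)|(h[...,0]>170))&(h[...,1]>80)
ys,xs=np.where(m);print(len(xs));print(at(i,xs.mean()+u-20,ys.mean()+v-20,.052) if len(xs) else '')
"
```

```text
t 31.08 pos [ 0.4899 -0.2131  0.1696] yaw 53.82 tilt [ 0.007 -0.    -1.   ] w 0.0626 grip 0.0 F [ 0.4 -0.4 -0.4] q [-0.52  0.23  0.97  1.82 -0.21  1.19  1.45]
turn -0.2 shift cm [ 0.22 -0.02 -0.04] len 0.2
turn 0 shift cm [13.98 21.54  0.  ] len 25.7
turn 0 shift cm [ 0.   0.  14.1] len 14.1
326 238
37
[ 0.4941471  -0.21003631  0.052     ]
```

Call:
arm_command:
  moves: [0.9,1.5,0,0,1.6,2.5,0,0,2,3,0,0,2.2,3.3,0,0,2.2,3.4,0,0,2.1,3.2,0,0,1.5,2.4,0,0,0.9,1.4,0,0,0.4,0.8,0,0,0,0,0,0,0,0,0,0]

```text
time: 32.05
ee_pos: [0.5031, 0.0419, 0.1646]
eef_rot: [0.31, 0.951, -0.001, -0.0]
ft_force: [0.4, -0.3, -0.3]
width: 0.0626
grip_force: 0.0
```

```bash
python3 -c "
from h import *
plan((.5035,.0445,.17,54),(.5035,.0445,.029,54))"
```

```text
t 32.05 pos [0.5031 0.0419 0.1646] yaw 53.82 tilt [-0.001 -0.001 -1.   ] w 0.0626 grip 0.0 F [ 0.4 -0.3 -0.3] q [-0.93  0.12  0.82  1.89 -0.1   1.18  0.86]
turn -0.2 shift cm [ 0.12  0.23 -0.54] len 0.6
turn 0 shift cm [ 0.   0.  14.1] len 14.1
```

Call:
arm_command:
  moves: [0.1,0.2,1.5,0,0,0,2.5,0,0,0,3,0,0,0,3,0,0,0,2,0,0,0,1.2,0,0,0,0.4,0,0,0,0,0]

```text
time: 32.72
ee_pos: [0.5036, 0.044, 0.0288]
eef_rot: [0.311, 0.95, -0.001, -0.0]
ft_force: [-0.3, -0.3, -0.3]
width: 0.0627
grip_force: 0.0
```

Call:
arm_command:
  moves: [0,0,0,0,0,0,0,0,0,0,0,0,0,0,0,0,0,0,0,0,0,0,0,0,0,0,0,0,0,0,0,0,0,0,0,0]
  fingers: 0
  squeeze: 40

```text
time: 33.47
ee_pos: [0.5022, 0.0428, 0.0289]
eef_rot: [0.311, 0.95, -0.002, -0.001]
ft_force: [-8.4, -8.0, 10.5]
width: 0.021
grip_force: 40.0
```

```bash
python3 -c "
from h import *
plan((.5739,-.0077,.029,53.9))"
```

```text
t 33.47 pos [0.5022 0.0428 0.0289] yaw 53.77 tilt [-0.003 -0.002 -1.   ] w 0.021 grip 40.0 F [-8.4 -8.  10.5] q [-0.83  0.35  0.75  2.01 -0.3   0.9   1.02]
turn -0.1 shift cm [-8.77  0.15 -0.01] len 8.8
```

Call:
arm_command:
  moves: [-0.5,0,0,0,-1,0,0,0,-1.2,0,0,0,-1.3,0,0,0,-1.3,0,0,0,-1.2,0,0,0,-1,0,0,0,-0.7,0,0,0,-0.4,0,0,0,-0.2,0,0,0,0,0,0,0,0,0,0,0]

```text
time: 34.47
ee_pos: [0.5743, -0.008, 0.029]
eef_rot: [0.311, 0.951, -0.001, -0.0]
ft_force: [-2.9, -5.4, 4.6]
width: 0.0207
grip_force: 40.0
```

Call:
arm_command:
  moves: [-0.2,0,0,0,0,0,0,0,0,0,0,0]

```text
time: 34.72
ee_pos: [0.5743, -0.008, 0.029]
eef_rot: [0.31, 0.951, -0.0, -0.002]
ft_force: [-12.2, -2.3, 11.9]
width: 0.0207
grip_force: 40.0
```

Call:
arm_command:
  moves: [-0.2,0,0,0,0,0,0,0,0,0,0,0]

```text
time: 34.97
ee_pos: [0.5743, -0.008, 0.0289]
eef_rot: [0.31, 0.951, -0.0, -0.004]
ft_force: [-21.2, 1.7, 22.0]
width: 0.0213
grip_force: 40.0
```

Call:
arm_command:
  moves: [0.2,0,0,0,0,0,0,0,0,0,0,0]

```text
time: 35.22
ee_pos: [0.5743, -0.008, 0.029]
eef_rot: [0.31, 0.951, -0.0, -0.002]
ft_force: [-11.0, -2.0, 12.5]
width: 0.0208
grip_force: 40.0
```

Call:
arm_command:
  moves: [0,0,0,0,0,0,0,0,0,0,0,0,0,0,0,0,0,0,0,0,0,0,0,0]
  fingers: 60

```text
time: 35.72
ee_pos: [0.5765, -0.0076, 0.029]
eef_rot: [0.31, 0.951, 0.0, 0.0]
ft_force: [-1.1, -0.1, 0.1]
width: 0.0495
grip_force: 0.0
```

Call:
arm_command:
  moves: [0,0,-1.5,0,0,0,-3,0,0,0,-3.5,0,0,0,-3.5,0,0,0,-2.5,0,0,0,-1,0,0,0,0,7,0,0,0,7,0,0,0,7,0,0,0,7,0,0,0,7,0,0,0,7]
  fingers: 70

```text
time: 36.72
ee_pos: [0.5761, -0.0077, 0.1784]
eef_rot: [0.633, 0.774, -0.0, -0.0]
ft_force: [0.1, -0.1, 0.1]
width: 0.0607
grip_force: 0.0
```

Call:
arm_command:
  moves: [0,0,0,7,0,0,0,7,0,0,0,7,0,0,0,7,0,0,0,7,0,0,0,7,0,0,0,6,0,0,0,0]

```text
time: 37.38
ee_pos: [0.5762, -0.0076, 0.1783]
eef_rot: [0.893, 0.451, -0.001, 0.0]
ft_force: [0.2, 0.9, 0.2]
width: 0.0607
grip_force: 0.0
```

```bash
python3 -c "
from h import *
from bench import r
plan((.4072,.0402,.18,-36.1),(.4072,.0402,.0531,-36.1))
import cv2
# check that objects stand: compare top view knob/drawer with start picture
i=r.camera_info('top');a=cv2.imread('pics/a_top.png');b=r.camera('top')[:,:,::-1]
d=cv2.absdiff(a,b).max(2)[120:215,215:310];print('rack diff>40:',(d>40).sum())
cv2.imwrite('pics/p.png',b)
"
```

```text
t 37.38 pos [ 0.5762 -0.0076  0.1783] yaw -36.41 tilt [-0.001 -0.001 -1.   ] w 0.0607 grip 0.0 F [0.2 0.9 0.2] q [-0.95  0.44  1.14  1.7  -0.42  1.28 -0.36]
turn -0.3 shift cm [ -6.09 -16.47  -0.17] len 17.6
turn 0.0 shift cm [ 0.    0.   12.69] len 12.7
rack diff>40: 2482
```

Call:
arm_command:
  moves: [-0.6,-1.5,0,-0.3,-1,-2.8,0,0,-1.2,-3.3,0,0,-1.2,-3.3,0,0,-1.1,-2.8,0,0,-0.7,-1.8,0,0,-0.3,-1,0,0,0,0,0,0,0,0,0,0]

```text
time: 38.18
ee_pos: [0.443, 0.0293, 0.185]
eef_rot: [0.891, 0.455, -0.003, -0.003]
ft_force: [1.1, 0.4, 0.8]
width: 0.0608
grip_force: 0.0
```

```bash
python3 -c "
from h import *
plan((.4072,.0402,.0531,-36.1))"
```

```text
t 38.18 pos [0.443  0.0293 0.185 ] yaw -35.9 tilt [-0.008  0.002 -1.   ] w 0.0608 grip 0.0 F [1.1 0.4 0.8] q [-1.37 -0.23  1.11  2.    0.21  1.26 -0.96]
turn 0.2 shift cm [-1.23 -3.54 13.19] len 13.7
```

Call:
arm_command:
  moves: [-0.4,-1.2,0,0,-0.4,-1.2,0,0,-0.3,-0.8,0,0,0,0,0,0,0,0,0,0]

```text
time: 38.6
ee_pos: [0.4112, 0.0384, 0.185]
eef_rot: [0.891, 0.453, -0.004, -0.001]
ft_force: [0.6, -0.0, -0.1]
width: 0.0609
grip_force: 0.0
```

```bash
python3 -c "
from h import *
plan((.4072,.0402,.0531,-36.1))"
```

```text
t 38.6 pos [0.4112 0.0384 0.185 ] yaw -36.1 tilt [-0.008 -0.001 -1.   ] w 0.0609 grip 0.0 F [ 0.6 -0.  -0.1] q [-1.3  -0.32  0.96  2.06  0.27  1.29 -1.08]
turn 0.0 shift cm [-0.09 -0.43 13.19] len 13.2
```

Call:
arm_command:
  moves: [0,-0.3,1,0,0,0,2,0,0,0,2,0,0,0,2,0,0,0,1,0,0,0,0,0,0,0,0,0]

```text
time: 39.18
ee_pos: [0.4076, 0.0401, 0.1048]
eef_rot: [0.892, 0.453, -0.005, -0.001]
ft_force: [0.7, 0.2, -0.2]
width: 0.0608
grip_force: 0.0
```

```bash
python3 -c "
from h import *
plan((.4072,.0402,.0531,-36.1))"
```

```text
t 39.18 pos [0.4076 0.0401 0.1048] yaw -36.14 tilt [-0.009 -0.002 -1.   ] w 0.0608 grip 0.0 F [ 0.7  0.2 -0.2] q [-1.38 -0.2   1.12  2.17  0.21  1.08 -1.  ]
turn -0.0 shift cm [-0.01 -0.04  5.17] len 5.2
```

Call:
arm_command:
  moves: [0,0,1.2,0,0,0,1.6,0,0,0,1.4,0,0,0,0.8,0,0,0,0.1,0,0,0,0,0]

```text
time: 39.68
ee_pos: [0.4075, 0.0402, 0.0544]
eef_rot: [0.892, 0.453, -0.004, -0.001]
ft_force: [0.2, 0.1, -0.1]
width: 0.0609
grip_force: 0.0
```

Call:
arm_command:
  moves: [0,0,0,0,0,0,0,0,0,0,0,0,0,0,0,0,0,0,0,0,0,0,0,0,0,0,0,0]
  fingers: 0
  squeeze: 20

```text
time: 40.27
ee_pos: [0.4072, 0.0409, 0.0543]
eef_rot: [0.891, 0.453, -0.004, -0.002]
ft_force: [-0.3, 1.0, 4.1]
width: 0.0334
grip_force: 19.5
```

```bash
python3 -c "
from h import *
plan((.4072,.0402,.12,-36.1),(.5757,.0411,.12,-36.1),(.5757,.0411,.0531,-36.1))"
```

```text
t 40.27 pos [0.4072 0.0409 0.0543] yaw -36.12 tilt [-0.008  0.    -1.   ] w 0.0334 grip 19.5 F [-0.3  1.   4.1] q [-1.45  0.03  1.29  2.22 -0.04  0.92 -0.77]
turn -0.0 shift cm [-0.05  0.04 -6.57] len 6.6
turn 0.0 shift cm [10.   13.56  0.  ] len 16.9
turn 0.0 shift cm [0.   0.   6.69] len 6.7
```

Call:
arm_command:
  moves: [0,0,-1,0,0,0,-1.6,0,0,0,-2,0,0,0,-1.5,0,0,0,-0.6,0,0,0,0,0]

```text
time: 40.77
ee_pos: [0.4082, 0.0409, 0.1219]
eef_rot: [0.892, 0.453, -0.003, -0.002]
ft_force: [0.2, 0.7, -2.8]
width: 0.0336
grip_force: 19.3
```

Call:
arm_command:
  moves: [0.6,0.8,0,0,1.2,1.6,0,0,1.5,2.1,0,0,1.7,2.3,0,0,1.7,2.3,0,0,1.4,1.9,0,0,1,1.4,0,0,0.6,0.8,0,0,0.3,0.4,0,0,0,0,0,0,0,0,0,0]

```text
time: 41.68
ee_pos: [0.5417, 0.04, 0.121]
eef_rot: [0.893, 0.451, -0.009, -0.003]
ft_force: [-0.4, -0.1, -1.1]
width: 0.0336
grip_force: 19.3
```

```bash
python3 -c "
from h import *
plan((.5757,.0411,.0531,-36.1))"
```

```text
t 41.68 pos [0.5417 0.04   0.121 ] yaw -36.42 tilt [-0.02  -0.002 -1.   ] w 0.0336 grip 19.3 F [-0.4 -0.1 -1.1] q [-1.05  0.43  1.11  1.83 -0.42  1.17 -0.44]
turn -0.3 shift cm [2.09 2.68 6.79] len 7.6
```

Call:
arm_command:
  moves: [0.7,0.9,0,-0.3,0.7,0.9,0,0,0.5,0.7,0,0,0.2,0.2,0,0,0,0,0,0,0,0,0,0,0,0,0,0]

```text
time: 42.27
ee_pos: [0.576, 0.0415, 0.121]
eef_rot: [0.891, 0.453, -0.009, -0.004]
ft_force: [0.2, 0.7, -1.2]
width: 0.0335
grip_force: 19.3
```

```bash
python3 -c "
from h import *
plan((.5757,.0411,.0531,-36.1))"
```

```text
t 42.27 pos [0.576  0.0415 0.121 ] yaw -36.09 tilt [-0.02  -0.001 -1.   ] w 0.0335 grip 19.3 F [ 0.2  0.7 -1.2] q [-0.96  0.51  1.06  1.74 -0.47  1.2  -0.4 ]
turn 0.0 shift cm [-0.05  0.    6.79] len 6.8
```

Call:
arm_command:
  moves: [0,0.1,1.2,0,0,0,1.7,0,0,0,1.6,0,0,0,1,0,0,0,0.5,0,0,0,0,0,0,0,0,0]

```text
time: 42.85
ee_pos: [0.5763, 0.0407, 0.0612]
eef_rot: [0.891, 0.453, -0.009, -0.004]
ft_force: [-0.1, -0.1, -0.6]
width: 0.0335
grip_force: 19.3
```

```bash
python3 -c "
from h import *
plan((.5757,.0411,.0543,-36.1))"
```

```text
t 42.85 pos [0.5763 0.0407 0.0612] yaw -36.1 tilt [-0.019 -0.001 -1.   ] w 0.0335 grip 19.3 F [-0.1 -0.1 -0.6] q [-0.91  0.58  0.99  1.79 -0.54  1.1  -0.36]
turn 0.0 shift cm [-0.01 -0.07  0.69] len 0.7
```

Call:
arm_command:
  moves: [0,-0.1,0.3,0,0,0,0.2,0,0,0,0.1,0,0,0,0,0,0,0,0,0]

```text
time: 43.27
ee_pos: [0.5754, 0.0415, 0.0551]
eef_rot: [0.891, 0.453, -0.009, -0.004]
ft_force: [0.3, 0.9, -1.9]
width: 0.0335
grip_force: 19.3
```

Call:
arm_command:
  moves: [0,0,0.1,0,0,0,0,0,0,0,0,0]

```text
time: 43.52
ee_pos: [0.5756, 0.0414, 0.0544]
eef_rot: [0.891, 0.453, -0.009, -0.004]
ft_force: [-0.5, -0.3, 3.3]
width: 0.0337
grip_force: 19.6
```

Call:
arm_command:
  moves: [0,0,0,0,0,0,0,0,0,0,0,0,0,0,0,0,0,0,0,0]
  fingers: 68

```text
time: 43.93
ee_pos: [0.5753, 0.0415, 0.0539]
eef_rot: [0.891, 0.453, -0.009, -0.004]
ft_force: [0.0, -0.4, -0.6]
width: 0.056
grip_force: 0.0
```

Call:
arm_command:
  moves: [0,0,-1,0,0,0,-2,0,0,0,-2.5,0,0,0,-2.5,0,0,0,-2.5,0,0,0,-2.5,0,0,0,-2,0,0,0,-1,0,0,0,0,0]

```text
time: 44.68
ee_pos: [0.5794, 0.0415, 0.2163]
eef_rot: [0.891, 0.453, -0.007, -0.004]
ft_force: [-0.2, -0.6, 0.2]
width: 0.0589
grip_force: 0.0
```

```bash
python3 -c "
from h import *
plan((.4301,.1311,.21,-36.1),(.4301,.1311,.1062,-36.1))
s=__import__('bench').r.read_state();print(s['eef_rot'])"
```

```text
t 44.68 pos [0.5794 0.0415 0.2163] yaw -36.09 tilt [-0.016 -0.    -1.   ] w 0.0589 grip 0.0 F [-0.2 -0.6  0.2] q [-1.01  0.42  1.13  1.62 -0.39  1.36 -0.46]
turn 0.0 shift cm [ -1.56 -17.34   0.63] len 17.4
turn 0.0 shift cm [ 0.    0.   10.38] len 10.4
[ 0.8913248   0.45329552 -0.00711319 -0.00355981]
```

Call:
arm_command:
  moves: [-0.1,-0.8,0,0,-0.1,-1.4,0,0,-0.2,-1.7,0,0,-0.2,-1.7,0,0,-0.2,-1.8,0,0,-0.2,-1.8,0,0,-0.2,-1.8,0,0,-0.1,-1.8,0,0,-0.1,-1.8,0,0,-0.1,-1.6,0,0,-0.1,-1,0,0,0,0,0,0]
  fingers: 85

```text
time: 45.68
ee_pos: [0.4279, 0.1315, 0.2159]
eef_rot: [0.89, 0.455, -0.009, -0.005]
ft_force: [0.1, 0.3, -0.0]
width: 0.074
grip_force: 0.0
```

```bash
python3 -c "
from h import *
plan((.4301,.1311,.1062,-36.1))"
```

```text
t 45.68 pos [0.4279 0.1315 0.2159] yaw -35.87 tilt [-0.021  0.    -1.   ] w 0.074 grip 0.0 F [ 0.1  0.3 -0. ] q [-1.56 -0.22  1.07  1.94  0.19  1.33 -1.18]
turn 0.2 shift cm [ 0.1   0.2  10.97] len 11.0
```

Call:
arm_command:
  moves: [0.1,0.2,1,0.2,0.1,0.2,1.7,0,0,0,2,0,0,0,2,0,0,0,1.8,0,0,0,1.4,0,0,0,1,0,0,0,0,0,0,0,0,0]

```text
time: 46.43
ee_pos: [0.4324, 0.1278, 0.1073]
eef_rot: [0.892, 0.451, -0.01, -0.002]
ft_force: [0.3, -0.1, 1.3]
width: 0.0743
grip_force: 0.0
```

```bash
python3 -c "
from h import *
plan((.4301,.1311,.1062,-36.1))"
```

```text
t 46.43 pos [0.4324 0.1278 0.1073] yaw -36.37 tilt [-0.019 -0.004 -1.   ] w 0.0743 grip 0.0 F [ 0.3 -0.1  1.3] q [-1.57  0.11  1.27  2.07 -0.12  1.06 -0.88]
turn -0.3 shift cm [ 0.13 -0.38  0.11] len 0.4
```

Call:
arm_command:
  moves: [0.1,-0.3,0,-0.3,0,0,0,0,0,0,0,0]

```text
time: 46.68
ee_pos: [0.4307, 0.1323, 0.1083]
eef_rot: [0.891, 0.454, -0.008, -0.004]
ft_force: [-0.2, 0.1, 0.2]
width: 0.0737
grip_force: 0.0
```

Call:
arm_command:
  moves: [0,0,0,0,0,0,0,0,0,0,0,0,0,0,0,0,0,0,0,0,0,0,0,0,0,0,0,0,0,0,0,0]
  fingers: 0
  squeeze: 25

```text
time: 47.35
ee_pos: [0.4305, 0.1317, 0.1077]
eef_rot: [0.891, 0.454, -0.009, -0.004]
ft_force: [0.1, 0.0, 0.2]
width: 0.047
grip_force: 25.0
```

```bash
python3 -c "
from h import *
plan((.4301,.1311,.166,-36.1),(.5266,-.0294,.166,-36.1),(.5266,-.0294,.107,-36.1))"
```

```text
t 47.35 pos [0.4305 0.1317 0.1077] yaw -35.98 tilt [-0.019 -0.001 -1.   ] w 0.047 grip 25.0 F [0.1 0.  0.2] q [-1.58  0.1   1.26  2.07 -0.11  1.06 -0.89]
turn 0.1 shift cm [-0.08  0.   -5.83] len 5.8
turn 0.0 shift cm [-7.28 17.25  0.  ] len 18.7
turn 0.0 shift cm [0.  0.  5.9] len 5.9
```

Call:
arm_command:
  moves: [0,0,-0.8,0,0,0,-1.5,0,0,0,-1.8,0,0,0,-1.2,0,0,0,-0.6,0,0,0,0,0]

```text
time: 47.85
ee_pos: [0.432, 0.1323, 0.1674]
eef_rot: [0.891, 0.454, -0.008, -0.005]
ft_force: [0.3, -0.8, -2.6]
width: 0.0468
grip_force: 25.0
```

Call:
arm_command:
  moves: [-0.3,0.7,0,0,-0.5,1.2,0,0,-0.6,1.5,0,0,-0.7,1.6,0,0,-0.7,1.7,0,0,-0.7,1.7,0,0,-0.7,1.7,0,0,-0.7,1.7,0,0,-0.7,1.6,0,0,-0.6,1.5,0,0,-0.5,1.2,0,0,-0.3,0.7,0,0]

```text
time: 48.85
ee_pos: [0.5265, -0.0263, 0.1637]
eef_rot: [0.891, 0.453, -0.01, -0.003]
ft_force: [0.2, 1.4, -0.6]
width: 0.0472
grip_force: 25.0
```

Call:
arm_command:
  moves: [0,0,0,0,0,0,0,0]

```text
time: 49.02
ee_pos: [0.526, -0.0246, 0.1641]
eef_rot: [0.891, 0.453, -0.01, -0.003]
ft_force: [0.1, 1.0, -1.4]
width: 0.047
grip_force: 25.0
```

```bash
python3 -c "
from h import *
plan((.5268,-.0285,.166,-36.1),(.5268,-.0285,.108,-36.1))"
```

```text
t 49.02 pos [ 0.526  -0.0246  0.1641] yaw -36.08 tilt [-0.02  -0.003 -1.   ] w 0.047 grip 25.0 F [ 0.1  1.  -1.4] q [-1.04  0.33  1.19  1.83 -0.32  1.23 -0.38]
turn 0.0 shift cm [-0.27  0.3  -0.19] len 0.4
turn 0.0 shift cm [0.  0.  5.8] len 5.8
```

Call:
arm_command:
  moves: [-0.2,0.4,0.8,0,0,0,1.3,0,0,0,1.3,0,0,0,1,0,0,0,0.6,0,0,0,0,0,0,0,0,0]

```text
time: 49.6
ee_pos: [0.5273, -0.0276, 0.1147]
eef_rot: [0.891, 0.454, -0.009, -0.004]
ft_force: [-0.6, 0.0, -1.8]
width: 0.0466
grip_force: 25.0
```

```bash
python3 -c "
from h import *
plan((.5268,-.0285,.1075,-36.1))"
```

```text
t 49.6 pos [ 0.5273 -0.0276  0.1147] yaw -35.99 tilt [-0.02  -0.001 -1.   ] w 0.0466 grip 25.0 F [-0.6  0.  -1.8] q [-0.96  0.4   1.13  1.87 -0.39  1.14 -0.32]
turn 0.1 shift cm [-0.1   0.01  0.72] len 0.7
```

Call:
arm_command:
  moves: [-0.1,0,0.3,0,0,0,0.2,0,0,0,0.1,0,0,0,0,0,0,0,0,0]

```text
time: 50.02
ee_pos: [0.5269, -0.0283, 0.1091]
eef_rot: [0.891, 0.454, -0.009, -0.004]
ft_force: [0.2, -0.0, -1.4]
width: 0.0469
grip_force: 25.0
```

Call:
arm_command:
  moves: [0,0,0.1,0,0,0,0,0,0,0,0,0]

```text
time: 50.27
ee_pos: [0.5268, -0.0283, 0.1081]
eef_rot: [0.891, 0.454, -0.009, -0.004]
ft_force: [0.2, 0.7, -0.8]
width: 0.0471
grip_force: 25.0
```

Call:
arm_command:
  moves: [0,0,0.1,0,0,0,0,0,0,0,0,0]

```text
time: 50.52
ee_pos: [0.5272, -0.0283, 0.1078]
eef_rot: [0.891, 0.454, -0.008, -0.004]
ft_force: [-2.3, 0.2, 7.6]
width: 0.0466
grip_force: 25.0
```

Call:
arm_command:
  moves: [0,0,0,0,0,0,0,0,0,0,0,0,0,0,0,0,0,0,0,0]
  fingers: 85

```text
time: 50.93
ee_pos: [0.5268, -0.0284, 0.107]
eef_rot: [0.891, 0.454, -0.009, -0.004]
ft_force: [0.3, 0.0, 0.5]
width: 0.0704
grip_force: 0.0
```

Call:
arm_command:
  moves: [0,0,-1,0,0,0,-2,0,0,0,-2.5,0,0,0,-2.5,0,0,0,-2.5,0,0,0,-2,0,0,-1.5,0,0,0,-2,0,0,0,-2,0,0,0,-2,0,0,0,-1.5,0,0,0,0,0,0]

```text
time: 51.93
ee_pos: [0.4562, 0.0255, 0.2341]
eef_rot: [0.89, 0.456, -0.008, -0.006]
ft_force: [0.4, 0.9, -0.5]
width: 0.0739
grip_force: 0.0
```

Call:
arm_command:
  moves: [0.8,-1.5,0,0,0.8,-1.6,0,0,0.8,-1.6,0,0,0.8,-1.6,0,0,0.8,-1.6,0,0,0.5,-1.2,0,0,0,0,0,0,0,0,0,0]

```text
time: 52.6
ee_pos: [0.411, 0.1129, 0.2345]
eef_rot: [0.891, 0.454, -0.009, -0.004]
ft_force: [1.0, -0.6, -0.3]
width: 0.0736
grip_force: 0.0
```

```bash
python3 -c "
from h import *
from bench import r
import cv2
plan()
i=r.camera_info('top');a=cv2.imread('pics/a_top.png');b=r.camera('top')[:,:,::-1].copy();cv2.imwrite('pics/z_top.png',b)
s=r.camera('scene')[:,:,::-1];a2=cv2.imread('pics/a_scene.png');cv2.imwrite('pics/z_scene.png',s)
def match(A,B,u,v,n,w=14):
    t=A[v-w:v+w,u-w:u+w];R_=cv2.matchTemplate(B[v-w-10:v+w+10,u-w-10:u+w+10],t,cv2.TM_CCOEFF_NORMED)
    _,m,_,p=cv2.minMaxLoc(R_);print(n,p[0]-10,p[1]-10,round(m,3))
match(a,b,214,195,'salt top');match(a,b,244,218,'mill top');match(a,b,237,194,'knob top',8);match(a,b,258,180,'drawer front top',10)
match(a2,s,209,225,'salt scene');match(a2,s,258,205,'mill scene');match(a2,s,232,224,'knob scene',8)
print('mug/cap px',proj(i,(.423,-.174,.079)),proj(i,(.488,-.212,.052)))
c=b[225:265,305:345];h=cv2.cvtColor(c,cv2.COLOR_BGR2HSV);m=((h[...,0]<15)|(h[...,0]>170))&(h[...,1]>80);ys,xs=np.where(m);print(len(xs),at(i,xs.mean()+305,ys.mean()+225,.052))
"
```

```text
t 52.6 pos [0.411  0.1129 0.2345] yaw -36.0 tilt [-0.02  -0.001 -1.   ] w 0.0736 grip 0.0 F [ 1.  -0.6 -0.3] q [-1.38 -0.26  0.88  1.95  0.2   1.38 -1.18]
salt top 1 0 0.97
mill top 0 0 0.984
knob top 0 0 1.0
drawer front top 0 0 0.562
salt scene 0 0 0.99
mill scene 0 0 0.993
knob scene 0 0 0.999
mug/cap px (np.float64(309.91742426417454), np.float64(268.40433963802866)) (np.float64(326.32583369893365), np.float64(238.17640986074667))
154 [ 0.4877763  -0.20873949  0.052     ]
```

```bash
python3 -c "
from bench import r
print(r.close_job())"
```

```text
the job is handed in; nothing more can be done
None
```

The job is handed in at about 53 s of the 144 s allowed. The mug stands on the board with the lid-up capsule about 8 mm beside it, the drawer is shut with the spare capsule left inside, and the salt and pepper are back within about 2 mm of where they stood.

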